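# Pair toner cartridges with their colour cases, stow them and bolt the drawer

## Robot

A 6-joint arm with a two-finger parallel gripper is mounted at the origin on the work surface. World frame = base frame: x ahead of the robot, y to its left, z up, the work surface at z = 0. Lengths are in m, angles in rad, forces in N, time in s.
With the tool pointing down it reaches from about 0.325 to 0.925 m from the base axis. Payload 3.1 kg.
Tool frame: the origin (TCP) lies midway between the tips of the shut fingers; the grasp point (between the pads) lies env.tcp_to_grasp behind it (env.tcp_to_grasp is the distance from the TCP to the grasp point, in m); z points along the fingers, x is the direction in which the jaws open and shut, and the axes are right-handed (so a half turn about z gives the same grasp; the last joint's range is limited). The gripper opens to 85 mm and grips with 20 to 120 N. Pads are 22 mm wide; open, the fingers measure 114 mm over their backs; the gripper's body (76 mm by 85 mm) begins 54 mm behind the grasp point. The pads swing forward as they close: fully open they stand 13 mm farther back than shut.
Start: joints at [1.151, 0.217, 1.613, -0, 1.311, -0.112], TCP at [0.189, 0.596, 0.231] pointing down, gripper open.
Joint ranges: [-2.75, 2.75], [-0.78, 2.1], [0.31, 2.55], [-1.13, 4.27], [0.13, 2.63], [-2.58, 2.58]. Speed limits (rad/s): [2.79, 2.79, 3.14, 3.14, 3.14, 3.14].

## Interface

Orientations are given as a rotation vector (axis times angle).
In Python, from plant import env gives the robot as it stands.
- The arm moves only by the shell command python3 -m crank 'ROWS' [FORCE]. ROWS is JSON, a list that holds one entry, the list of rows, each a list of 7 numbers: the shift along the tool's x, y, z in m, then the turn, a rotation vector about the tool's x, y, z in degrees, then the opening, from -1 (shut) to 1 (fully open). In form: [[[dx, dy, dz, rx, ry, rz, fingers], ...]]. A call has 1 to 20 rows; each row shifts and turns the commanded pose from where the row before left it, along the tool's axes as they then stand; what a row does not reach is not made up. A row lasts 1/12 s, in which the tool goes at most 41.7 mm and 7.16 degrees, less where a joint would pass 70% of its speed; a pose out of reach is approached as far as the arm can. A call is refused whole if a number of a shift passes 0.0417 or a number of a turn 7.16, either way. A call with a gripper value outside its range is refused whole. The fingers move at their own pace and stop on an object; FORCE is the grip in N (left out, the last holds). Time passes only in rows, so rows that do not move let the fingers close. It gives the time, the measured TCP pose, the force and the opening at its end, in the units of the state.
- env.get_obs(): the state, without advancing time (a new reading comes with each control period).
- env.read_camera(name): name is "scene" or "top" or "wrist"; returns a dict with "frame" (384x512x3 uint8, red, green, blue), "z_map" (384x512 float32, m along the optical axis (not along the pixel's ray), 0 where there is no reading), "camera_matrix" (3x3 intrinsics, pixels), "R" (3x3) and "t" (3): a world point X has camera coordinates R X + t; the wrist camera has in their place "T_tool_cam" (4x4, takes a point from camera to tool coordinates, whose origin is the TCP and whose axes are the tool frame's). Camera axes: x right, y down, z forward; pixel columns grow to the right and rows downward; lengths in m; the calibration is good to about 2 mm. A picture is of the moment at which its call begins: read the wrist's pose just before it.
- env.hand_in(): hands the job in, once; it reports no verdict.
Trained networks look in the newest picture that a camera, given by its name, has taken for a name from the list of things; names that differ only in an ending like _2 or _b are one class to them, and where a whole thing is asked for, a point or a joint stands for the part that bears it (a point fixed in the world has none). Each returns a list of dicts, best first, with "conf" (0 to 1); they miss things now and then, are a little off and sometimes report something else, mostly with a low value. They report only what shows in the picture. A call takes as long as a camera call.
- env.spot_in(camera, name): "location" ([x, y, z] in m, in world coordinates, good to about 4 mm: the middle of the surface that is visible of it).
- env.landmark_of(camera, name): "location" ([x, y, z] in m, in world coordinates, good to about 4 mm: a listed point, or the origin of a listed thing).
The state is a dict: "time": time; "joint_pos": joint angles; "joint_vel": joint speeds; "tau": joint torques, N m; "position": TCP position; "tcp_rot": TCP orientation; "ft_force": force on the tool from outside, world axes, zero at the start; "moment": the same for the moment, N m; "finger_gap": finger opening in m.
Only numpy, scipy, OpenCV 4.12 (cv2) and the standard library are available. Lean on these libraries where they do the work, as an engineer would, in place of code of your own. Each camera call takes 0.05 s, during which the arm holds its last target.

## Task

Put every toner cartridge on the table into the storage case of its own colour, and stand each filled case flat in the drawer of the toner cabinet, which stands ajar and must be pulled out first. Then push the drawer fully shut, and only after that slide the bolt on the cabinet fully home into its keeper. Leave the mug, the stapler and the tape dispenser where they are.

Things in the scene. Friction and masses are not known exactly. Their poses are not given: they have to be found in the camera images.
- toner_cyan: toner cartridge: black block 82 (x) x 42 (y) x 36 mm high with a cyan grip rib on top, 60 (x) x 14 (y) x 26 mm (so 62 mm overall), cyan stripes; 0.25 kg. Origin: centre of the underside; z up, x along its length. May be absent.
- case_cyan: cyan open-topped storage case, outside 100 (x) x 60 (y) x 40 mm high, walls and floor 3 mm, 0.15 kg; a toner drops in with about 6 mm to spare on each side, its grip rib standing clear of the rim. Origin: centre of the underside; z up, x along its length. Always present.
- toner_magenta: toner cartridge: black block 82 (x) x 42 (y) x 36 mm high with a magenta grip rib on top, 60 (x) x 14 (y) x 26 mm (so 62 mm overall), magenta stripes; 0.25 kg. Origin: centre of the underside; z up, x along its length. May be absent.
- case_magenta: magenta open-topped storage case, outside 100 (x) x 60 (y) x 40 mm high, walls and floor 3 mm, 0.15 kg; a toner drops in with about 6 mm to spare on each side, its grip rib standing clear of the rim. Origin: centre of the underside; z up, x along its length. Always present.
- toner_yellow: toner cartridge: black block 82 (x) x 42 (y) x 36 mm high with a yellow grip rib on top, 60 (x) x 14 (y) x 26 mm (so 62 mm overall), yellow stripes; 0.25 kg. Origin: centre of the underside; z up, x along its length. May be absent.
- case_yellow: yellow open-topped storage case, outside 100 (x) x 60 (y) x 40 mm high, walls and floor 3 mm, 0.15 kg; a toner drops in with about 6 mm to spare on each side, its grip rib standing clear of the rim. Origin: centre of the underside; z up, x along its length. Always present.
- cabinet: low fixed toner cabinet, 180 (x) x 380 (y) x 106 mm high, cream top, dark sides; its front (-x side, at x = -90 mm) faces the robot and is where the drawer comes out. Origin: centre of the underside; z up.
- drawer (a joint): travel of the cabinet's drawer in m: 0 = fully shut, 0.16 = fully out towards the cabinet's -x.
- drawer_floor (a point): centre of the top of the drawer's floor, moves with the drawer, axes as the cabinet's. The inside is 144 (x) x 300 (y) mm; side and back walls 45 mm high; front panel 12 mm thick, its top 102 mm above the table. The floor is 14 mm above the table. The cabinet's opening clears 82 mm above the drawer floor.
- drawer_tab (a point): top centre of the drawer's pull, an upright green tab 10 (x) x 70 (y) mm, rising 40 mm above the middle of the front panel; its top is 142 mm above the table. Moves with the drawer, axes as the cabinet's.
- bolt (a joint): travel of the brass barrel bolt on the cabinet top in m: 0 = fully withdrawn, 0.044 = fully shot; it slides towards the cabinet's -y. With the drawer shut, its tip then passes through the steel keeper loop that the drawer's front panel carries at its -y end.
- bolt_knob (a point): top centre of the bolt's orange knob, an upright square post 14 x 14 mm standing 42 mm above the bolt's two steel guides (guides' top 134 mm above the table, knob's top 176 mm). Moves with the bolt, axes as the cabinet's.
- mug: white mug, 80 mm across, 92 mm high; bystander. Origin: centre of the underside.
- stapler: red and black stapler 130 x 36 x 48 mm; bystander. Origin: centre of the underside.
- tape: black tape dispenser 140 x 55 x 82 mm; bystander. Origin: centre of the underside.

How it is judged:
By the outcome, as a careful person would: the job done as asked, in the order asked, and still so for the second after the job is handed in, with the robot touching nothing.
Of toner_cyan, toner_magenta, toner_yellow only 2 to 3 are there at a start; the rules pass over those that are not, and their reading is None.
At some moment in a run one of toner_cyan, toner_magenta, toner_yellow, case_cyan, case_magenta, case_yellow may be knocked a few centimetres aside while the robot is not near it.
It also fails if it takes over 210 s, if anything falls off the work surface, if the arm or the gripper's body presses on something with over 40 N, if the wrist force passes 120 N, or if a joint passes its speed limit or range.

## Working session

There is one attempt and no reset: what is moved stays moved. The work goes in short steps, Python scripts to look and compute and a shell command to move; the robot and the scene stay as the last step left them, time stands still between calls to the robot, and variables do not carry over. Pictures are saved under pics/ and viewed, and the job is handed in when it is done.

```bash
ls -la; mkdir -p pics
python3 - <<'E'
from plant import env
import cv2,numpy as np
o=env.get_obs();print({k:np.round(v,3).tolist() for k,v in o.items()},env.tcp_to_grasp)
for c in ["scene","top"]:
    d=env.read_camera(c);cv2.imwrite(f"pics/{c}0.png",d["frame"][:,:,::-1])
    for n in ["toner_cyan","toner_magenta","toner_yellow","case_cyan","case_magenta","case_yellow","cabinet","drawer_floor","drawer_tab","bolt_knob","mug","stapler","tape"]:
        print(c,n,[(np.round(r["location"],3).tolist(),round(r["conf"],2)) for r in env.landmark_of(c,n)[:3]])
E
```

```text
total 12
drwxr-xr-x  3 agent agent 4096 Dec  7 04:15 .
drwxr-xr-x 23 root  root  4096 Dec  7 04:15 ..
drwxr-xr-x  2 agent agent 4096 Dec  7 04:15 pics
{'time': 0.0, 'joint_pos': [1.151, 0.218, 1.615, -0.0, 1.311, -0.112], 'joint_vel': [-0.001, 0.001, 0.001, 0.0, -0.001, 0.001], 'tau': [0.001, -39.686, -30.385, -0.0, 0.01, 0.0], 'position': [0.189, 0.595, 0.23], 'tcp_rot': [2.535, 1.854, -0.003], 'ft_force': [0.765, 0.467, 0.645], 'moment': [0.053, 0.002, 0.05], 'finger_gap': 0.085} 0.0187
scene toner_cyan [([0.617, -0.253, -0.0], 0.58), ([0.447, -0.196, 0.0], 0.45)]
scene toner_magenta []
scene toner_yellow [([0.364, -0.321, -0.003], 0.89)]
scene case_cyan [([0.656, -0.086, -0.002], 0.59)]
scene case_magenta [([0.466, -0.078, -0.003], 0.93), ([0.656, -0.087, -0.003], 0.19)]
scene case_yellow [([0.444, -0.198, -0.0], 0.87)]
scene cabinet [([0.719, 0.254, 0.001], 0.58)]
scene drawer_floor [([0.639, 0.255, 0.013], 0.9), ([0.703, -0.404, 0.004], 0.24)]
scene drawer_tab [([0.558, 0.259, 0.138], 0.72), ([0.639, 0.257, 0.012], 0.57)]
scene bolt_knob [([0.654, 0.171, 0.182], 0.47)]
scene mug [([0.704, -0.405, 0.003], 0.73)]
scene stapler [([0.766, -0.205, 0.0], 0.64)]
scene tape [([0.342, 0.427, 0.004], 0.9)]
top toner_cyan [([0.624, -0.252, 0.0], 0.63), ([0.364, -0.326, 0.001], 0.34)]
top toner_magenta [([0.639, 0.251, 0.011], 0.21)]
top toner_yellow [([0.367, -0.326, 0.002], 0.92)]
top case_cyan [([0.662, -0.091, 0.003], 0.6)]
top case_magenta [([0.466, -0.085, 0.0], 0.77), ([0.62, -0.252, 0.001], 0.45)]
top case_yellow [([0.448, -0.199, 0.005], 0.88)]
top cabinet [([0.718, 0.249, 0.003], 0.93)]
top drawer_floor [([0.638, 0.25, 0.015], 0.73), ([0.366, -0.329, 0.004], 0.54)]
top drawer_tab [([0.562, 0.262, 0.145], 0.71)]
top bolt_knob []
top mug [([0.698, -0.403, 0.0], 0.86)]
top stapler [([0.773, -0.208, -0.001], 0.9)]
top tape [([0.337, 0.431, 0.0], 0.94)]
```

View pics/scene0.png

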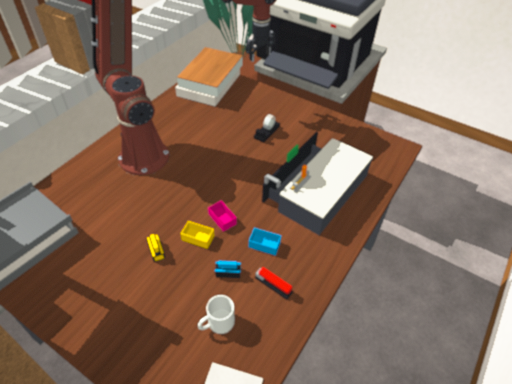

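View pics/top0.png

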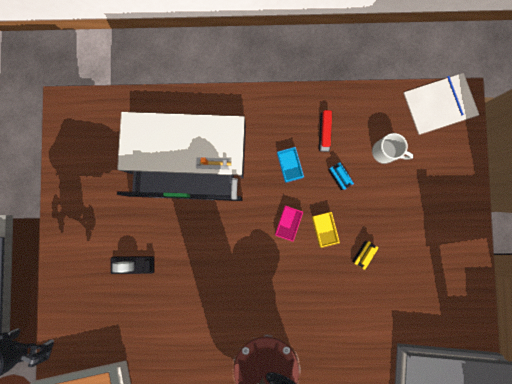

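The pictures show cyan and yellow toners and all three cases, but no magenta toner. The drawer is ajar with a green tab at top px (176,195), and the bolt is at px (213,161). Next I'll write helpers and measure yaw and positions.

```bash
cat > h.py <<'E'
from plant import env
import cv2,numpy as np
from scipy.spatial.transform import Rotation as R
def toolpose(o=None):
    o=o or env.get_obs(); T=np.eye(4);T[:3,:3]=R.from_rotvec(o["tcp_rot"]).as_matrix();T[:3,3]=o["position"];return T
def cloud(c,save=None):
    T=toolpose(); d=env.read_camera(c); z=d["z_map"];K=d["camera_matrix"]
    v,u=np.mgrid[:z.shape[0],:z.shape[1]]
    P=np.stack([(u-K[0,2])/K[0,0]*z,(v-K[1,2])/K[1,1]*z,z],-1)
    if c=="wrist":
        M=T@d["T_tool_cam"]; W=P@M[:3,:3].T+M[:3,3]
    else: W=(P-d["t"])@d["R"]
    W[z<=0]=np.nan
    hsv=cv2.cvtColor(d["frame"],cv2.COLOR_RGB2HSV)
    if save: cv2.imwrite("pics/"+save,d["frame"][:,:,::-1])
    return d["frame"],hsv,W
HUE=dict(cyan=(92,112),yellow=(22,34),magenta=(150,172),green=(55,85),orange=(8,18),red=(0,5))
def cmask(hsv,col,smin=120,vmin=50):
    a,b=HUE[col]; return (hsv[...,0]>=a)&(hsv[...,0]<=b)&(hsv[...,1]>smin)&(hsv[...,2]>vmin)
def blob(hsv,W,col,near,rad,zmin=-1,zmax=1):
    m=cmask(hsv,col)&(np.hypot(W[...,0]-near[0],W[...,1]-near[1])<rad)&(W[...,2]>zmin)&(W[...,2]<zmax)
    return W[m]
def rect(p):
    # min-area rect in mm: centre, (long,short), yaw of long axis
    (c,s,a)=cv2.minAreaRect((p[:,:2]*1000).astype(np.float32))
    if s[0]<s[1]: s=(s[1],s[0]);a+=90
    a=(a+90)%180-90
    return np.round(c,1),np.round(s,1),round(a,1)
def st():
    o=env.get_obs();T=toolpose(o)
    print("t",round(o["time"],2),"pos",np.round(T[:3,3],4),"yaw",round(np.degrees(np.arctan2(T[1,0],T[0,0])),2),"tilt",round(np.degrees(np.arccos(-T[2,2])),2),"F",np.round(o["ft_force"],1),"gap",round(o["finger_gap"],4),"q",np.round(o["joint_pos"],2))
def go(x,y,z,yaw):
    """from measured pose: turn needed about tool z (deg) and then shift in tool axes AFTER the turn"""
    T=toolpose(); y0=np.degrees(np.arctan2(T[1,0],T[0,0])); dy=(yaw-y0+180)%360-180
    a=np.radians(yaw); d=np.array([x,y,z])-T[:3,3]
    X=np.array([np.cos(a),np.sin(a),0]);Y=np.array([np.sin(a),-np.cos(a),0])
    s=np.array([d@X,d@Y,-d[2]])*1000
    n=max(1,int(np.ceil(np.abs(s).max()/41))); nt=int(np.ceil(abs(dy)/7.1)) or 1
    print(f"turn rz {-dy:.2f} = {nt} x {-dy/nt:.2f}; shift mm {np.round(s,1)} = {n} x {np.round(s/n,2)}")
E
python3 - <<'E'
from h import *
f,h,W=cloud("top")
for n,c,near,zl in [("tab","green",(.56,.26),.05),("tcy","cyan",(.62,-.252),.01),("tye","yellow",(.366,-.325),.01),("ccy","cyan",(.66,-.09),.01),("cye","yellow",(.446,-.199),.01),("cma","magenta",(.466,-.082),.01),("knob","orange",(.65,.17),.1)]:
    p=blob(h,W,c,near,.08,zl)
    print(n,len(p),rect(p) if len(p)>3 else "", "z",np.round(np.percentile(p[:,2],[5,50,95]),3) if len(p) else "")
# cabinet top
m=(np.abs(W[...,2]-.106)<.006)&(np.hypot(W[...,0]-.72,W[...,1]-.25)<.3)&(h[...,1]<60)
print("cab",rect(W[m]))
m=(np.abs(W[...,2]-.102)<.01)&(W[...,0]<.58)&(W[...,0]>.5)&(W[...,1]>.0)
print("front",rect(W[m]))
for c in ["top","scene"]:
  env.read_camera(c); print([(np.round(r["location"],3),round(r["conf"],2)) for r in env.spot_in(c,"bolt_knob")[:3]])
E
```

```text
tab 108 (array([560.6, 263.5]), array([82.6, 10.2]), 87.3) z [0.102 0.142 0.145]
tcy 301 (array([ 619.3, -253.5]), array([82.3, 41.1]), 29.0) z [0.032 0.038 0.064]
tye 291 (array([ 364.4, -325.1]), array([81.9, 41.1]), -34.7) z [0.033 0.039 0.064]
ccy 182 (array([659.7, -90. ]), array([100.5,  59.7]), 14.6) z [0.014 0.037 0.043]
cye 194 (array([ 448.1, -199.4]), array([100.1,  59.8]), 13.0) z [0.014 0.036 0.043]
cma 145 (array([469.4, -82.2]), array([100.1,  60.2]), -20.1) z [0.016 0.039 0.043]
knob 58 (array([655.9, 142.1]), array([90.3, 13.4]), 89.0) z [0.124 0.161 0.178]
cab (array([683.8, 250.9]), array([380.8, 257.6]), 86.8)
front (array([561.3, 258. ]), array([377. ,  12.3]), 86.8)
[(array([0.652, 0.155, 0.122]), 0.61), (array([ 0.702, -0.416,  0.047]), 0.6)]
[(array([0.655, 0.163, 0.134]), 0.45)]
```

Run:
```python
from h import *
st(); go(.5608,.260,.19,-3.2)
```

```text
t 1.65 pos [0.1893 0.5956 0.2313] yaw 72.36 tilt 0.0 F [-0.6  0.2  0.7] gap 0.0854 q [ 1.15  0.22  1.61 -0.    1.31 -0.11]
turn rz 75.56 = 11 x 6.87; shift mm [389.6 314.4  41.3] = 10 x [38.96 31.44  4.13]
```

```bash
python3 -m crank '[[[0,0,0,0,0,6.87,1],[0,0,0,0,0,6.87,1],[0,0,0,0,0,6.87,1],[0,0,0,0,0,6.87,1],[0,0,0,0,0,6.87,1],[0,0,0,0,0,6.87,1],[0,0,0,0,0,6.87,1],[0,0,0,0,0,6.87,1],[0,0,0,0,0,6.87,1],[0,0,0,0,0,6.87,1],[0,0,0,0,0,6.87,1]]]' && python3 -m crank '[[[0.030,0.0242,0.0032,0,0,0,1],[0.030,0.0242,0.0032,0,0,0,1],[0.030,0.0242,0.0032,0,0,0,1],[0.030,0.0242,0.0032,0,0,0,1],[0.030,0.0242,0.0032,0,0,0,1],[0.030,0.0242,0.0032,0,0,0,1],[0.030,0.0242,0.0032,0,0,0,1],[0.030,0.0242,0.0032,0,0,0,1],[0.030,0.0242,0.0032,0,0,0,1],[0.030,0.0242,0.0032,0,0,0,1],[0.030,0.0242,0.0032,0,0,0,1],[0.030,0.0242,0.0032,0,0,0,1],[0.030,0.0242,0.0032,0,0,0,1],[0,0,0,0,0,0,1],[0,0,0,0,0,0,1],[0,0,0,0,0,0,1]]]'
python3 - <<'E'
from h import *
st(); 
f,h,W=cloud("wrist","w1.png")
p=blob(h,W,"green",(.56,.26),.08,.13); print(len(p),rect(p) if len(p)>3 else "")
go(.5608,.260,.112,-3.2)
E
```

```text
time: 2.57
position: [0.1894, 0.5957, 0.2313]
tcp_rot: [-3.14, 0.097, -0.0]
ft_force: [0.3, 0.9, -0.3]
finger_gap: 0.0855
time: 3.9
position: [0.5608, 0.2598, 0.1895]
tcp_rot: [-3.14, 0.089, 0.002]
ft_force: [0.1, 0.1, -0.7]
finger_gap: 0.0853
t 3.9 pos [0.5608 0.2598 0.1895] yaw -3.25 tilt 0.06 F [ 0.1  0.1 -0.7] gap 0.0853 q [0.32 0.24 1.67 0.   1.24 0.38]
1466 (array([560. , 260.5]), array([70.1,  9.9]), 86.7)
turn rz 0.03 = 1 x 0.03; shift mm [ 0.4  0.3 77.6] = 2 x [ 0.22  0.17 38.8 ]
```

View pics/w1.png

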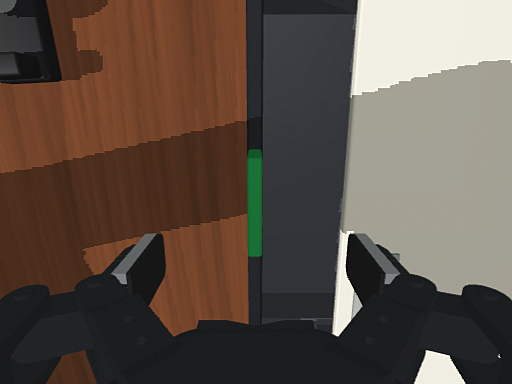

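The wrist view has the tab at px (254,203), centred between the fingers, so I'll go down and grip it.

```bash
python3 -m crank '[[[0,0,0.02,0,0,0,1],[0,0,0.02,0,0,0,1],[0,0,0.02,0,0,0,1],[0,0,0.0175,0,0,0,1],[0,0,0,0,0,0,-1],[0,0,0,0,0,0,-1],[0,0,0,0,0,0,-1],[0,0,0,0,0,0,-1],[0,0,0,0,0,0,-1],[0,0,0,0,0,0,-1],[0,0,0,0,0,0,-1],[0,0,0,0,0,0,-1]]]' 60
```

```text
time: 4.95
position: [0.5617, 0.2602, 0.1138]
tcp_rot: [-3.139, 0.088, -0.002]
ft_force: [-2.1, 0.7, 4.9]
finger_gap: 0.0089
```

Gripped. Pull along tool −x.

```bash
python3 -m crank '[[[-0.008,0,0,0,0,0,-1],[-0.010,0,0,0,0,0,-1],[-0.010,0,0,0,0,0,-1],[-0.010,0,0,0,0,0,-1],[-0.010,0,0,0,0,0,-1],[-0.010,0,0,0,0,0,-1],[-0.010,0,0,0,0,0,-1],[-0.010,0,0,0,0,0,-1],[-0.008,0,0,0,0,0,-1],[0,0,0,0,0,0,-1],[0,0,0,0,0,0,-1]]]'
```

```text
time: 5.87
position: [0.4738, 0.2651, 0.1137]
tcp_rot: [-3.14, 0.087, 0.001]
ft_force: [-2.5, 0.9, 10.3]
finger_gap: 0.0089
```

```bash
python3 -m crank '[[[-0.004,0,0,0,0,0,-1],[-0.004,0,0,0,0,0,-1],[-0.003,0,0,0,0,0,-1],[0,0,0,0,0,0,-1],[0,0,0,0,0,0,-1]]]'
```

```text
time: 6.28
position: [0.4652, 0.2655, 0.1138]
tcp_rot: [-3.139, 0.087, -0.006]
ft_force: [3.4, 0.5, 5.5]
finger_gap: 0.0089
```

```bash
python3 -m crank '[[[0,0,0,0,0,0,1],[0,0,0,0,0,0,1],[0,0,0,0,0,0,1],[0,0,0,0,0,0,1],[0,0,-0.03,0,0,0,1],[0,0,-0.03,0,0,0,1],[0,0,-0.03,0,0,0,1],[0,0,-0.03,0,0,0,1]]]'
python3 - <<'E'
from h import *
f,h,W=cloud("top","top1.png")
for n,c,near,zl in [("tab","green",(.465,.265),.13),("tcy","cyan",(.62,-.252),.01),("tye","yellow",(.366,-.325),.01),("ccy","cyan",(.66,-.09),.01),("cye","yellow",(.446,-.199),.01),("cma","magenta",(.466,-.082),.01),("knob","orange",(.65,.17),.15)]:
    p=blob(h,W,c,near,.08,zl)
    print(n,len(p),rect(p) if len(p)>3 else "")
st();go(.619,-.253,.2,-61)
E
```

```text
time: 6.95
position: [0.4631, 0.2648, 0.2324]
tcp_rot: [3.139, -0.088, -0.004]
ft_force: [0.8, 0.5, -0.3]
finger_gap: 0.0857
tab 75 (array([466.4, 258.5]), array([63.7, 12.4]), -87.7)
tcy 305 (array([ 619.2, -254.1]), array([82.1, 41.4]), 30.5)
tye 288 (array([ 364.7, -324.5]), array([81.3, 40.7]), -33.6)
ccy 185 (array([659.9, -90.1]), array([100.4,  59.7]), 14.6)
cye 196 (array([ 448.2, -199.1]), array([99.7, 59.8]), 13.1)
cma 147 (array([469.5, -82.1]), array([99.9, 60.4]), -20.0)
knob 28 (array([655.4, 169.1]), array([12.6, 10.6]), 88.2)
t 7.0 pos [0.4672 0.2666 0.2402] yaw -3.2 tilt 0.56 F [1.7 0.6 4.1] gap 0.0855 q [0.39 0.02 1.82 0.   1.3  0.44]
turn rz 57.80 = 9 x 6.42; shift mm [528.  119.1  40.2] = 13 x [40.62  9.16  3.09]
```

```bash
python3 -m crank '[[[0,0,0,0,0,6.42,1],[0,0,0,0,0,6.42,1],[0,0,0,0,0,6.42,1],[0,0,0,0,0,6.42,1],[0,0,0,0,0,6.42,1],[0,0,0,0,0,6.42,1],[0,0,0,0,0,6.42,1],[0,0,0,0,0,6.42,1],[0,0,0,0,0,6.42,1]]]' >/dev/null && python3 -m crank '[[[0.0377,0.0085,0.0029,0,0,0,1],[0.0377,0.0085,0.0029,0,0,0,1],[0.0377,0.0085,0.0029,0,0,0,1],[0.0377,0.0085,0.0029,0,0,0,1],[0.0377,0.0085,0.0029,0,0,0,1],[0.0377,0.0085,0.0029,0,0,0,1],[0.0377,0.0085,0.0029,0,0,0,1],[0.0377,0.0085,0.0029,0,0,0,1],[0.0377,0.0085,0.0029,0,0,0,1],[0.0377,0.0085,0.0029,0,0,0,1],[0.0377,0.0085,0.0029,0,0,0,1],[0.0377,0.0085,0.0029,0,0,0,1],[0.0377,0.0085,0.0029,0,0,0,1],[0.0377,0.0085,0.0029,0,0,0,1],[0,0,0,0,0,0,1],[0,0,0,0,0,0,1]]]'
python3 - <<'E'
from h import *
st(); 
f,h,W=cloud("wrist","w2.png")
p=blob(h,W,"cyan",(.62,-.253),.08,.02); print(len(p),rect(p))
p=blob(h,W,"cyan",(.62,-.253),.08,.05); print(len(p),rect(p))
E
```

```text
time: 9.08
position: [0.6154, -0.2557, 0.1897]
tcp_rot: [-2.704, 1.599, 0.005]
ft_force: [-0.1, 0.8, 0.1]
finger_gap: 0.0854
t 9.08 pos [ 0.6154 -0.2557  0.1897] yaw -61.17 tilt 0.17 F [-0.1  0.8  0.1] gap 0.0854 q [-0.5   0.34  1.54  0.    1.26  0.57]
2577 (array([ 609.7, -236.8]), array([83.1, 74.3]), 31.4)
966 (array([ 607.1, -231.4]), array([62.4, 59. ]), -58.8)
```

View pics/w2.png

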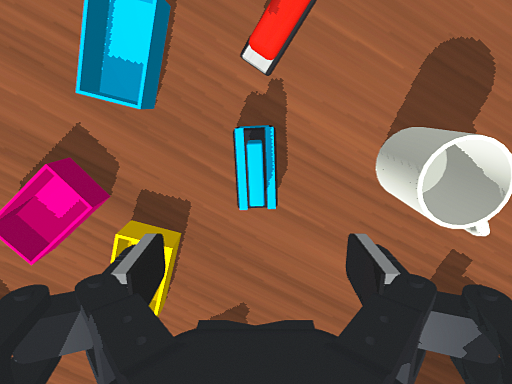

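The cyan toner shows at px (255,167), aligned with the jaws. The blob picked up outliers, so I'll filter it by connected component.

```bash
cat >> h.py <<'E'
def comp(hsv,W,col,near,rad,zmin=-1,zmax=1):
    m=cmask(hsv,col)&(np.hypot(W[...,0]-near[0],W[...,1]-near[1])<rad)&(W[...,2]>zmin)&(W[...,2]<zmax)
    m=cv2.morphologyEx(m.astype(np.uint8),cv2.MORPH_OPEN,np.ones((3,3)))
    n,l,s,c=cv2.connectedComponentsWithStats(m)
    i=1+np.argmax(s[1:,4]); return W[l==i],np.round(c[i]),s[i]
E
python3 - <<'E'
from h import *
f,h,W=cloud("wrist")
for z in (.02,.055):
  p,c,s=comp(h,W,"cyan",(.62,-.253),.09,z,.08); print(len(p),rect(p),c,s)
st();go(.619,-.2535,.041,-60)
E
```

```text
1052 (array([ 615. , -254.5]), array([69.4, 16.1]), 31.3) [257. 173.] [ 248  140   18   68 1052]
959 (array([ 619.3, -252.3]), array([59.8, 14. ]), 31.4) [257. 174.] [249 143  17  64 959]
t 9.18 pos [ 0.6155 -0.2532  0.1905] yaw -61.0 tilt 0.15 F [-0.9  0.5 -1. ] gap 0.0855 q [-0.5   0.34  1.54  0.    1.26  0.57]
turn rz -1.00 = 1 x -1.00; shift mm [  2.   -2.9 149.5] = 4 x [ 0.51 -0.73 37.38]
```

```bash
python3 -m crank '[[[0,0,0,0,0,-2.0,1],[0.0017,-0.0032,0.03,0,0,0,1],[0,0,0.03,0,0,0,1],[0,0,0.03,0,0,0,1],[0,0,0.03,0,0,0,1],[0,0,0.029,0,0,0,1],[0,0,0,0,0,0,1],[0,0,0,0,0,0,-1],[0,0,0,0,0,0,-1],[0,0,0,0,0,0,-1],[0,0,0,0,0,0,-1],[0,0,0,0,0,0,-1],[0,0,0,0,0,0,-1],[0,0,0,0,0,0,-1]]]' 40; python3 -m crank '[[[0,0,-0.02,0,0,0,-1],[0,0,-0.03,0,0,0,-1],[0,0,-0.03,0,0,0,-1],[0,0,-0.03,0,0,0,-1],[0,0,0,0,0,0,-1]]]'
python3 - <<'E'
from h import *
st()
f,h,W=cloud("top","top2.png")
p,c,s=comp(h,W,"cyan",(.66,-.09),.08,.01,.05);print(rect(p))
go(.6598,-.0901,.148,14.6-90)
E
```

```text
time: 10.35
position: [0.6207, -0.2544, 0.0443]
tcp_rot: [-2.734, 1.547, -0.003]
ft_force: [-0.9, 0.5, 4.1]
finger_gap: 0.0127
time: 10.77
position: [0.624, -0.2562, 0.1605]
tcp_rot: [-2.734, 1.547, -0.021]
ft_force: [2.2, -1.4, -0.8]
finger_gap: 0.0131
t 10.77 pos [ 0.624  -0.2562  0.1605] yaw -58.99 tilt 0.75 F [ 2.2 -1.4 -0.8] gap 0.0131 q [-0.49  0.37  1.55  0.    1.2   0.54]
(array([ 711. , -102.8]), array([7.6, 7. ]), -5.1)
turn rz 16.41 = 3 x 5.47; shift mm [-150.8  -77.6    9.4] = 4 x [-37.7  -19.4    2.35]
```

```bash
python3 -m crank '[[[0,0,0,0,0,5.47,-1],[0,0,0,0,0,5.47,-1],[0,0,0,0,0,5.47,-1],[-0.0302,-0.0155,0,0,0,0,-1],[-0.0302,-0.0155,0,0,0,0,-1],[-0.0302,-0.0155,0,0,0,0,-1],[-0.0302,-0.0155,0,0,0,0,-1],[-0.0300,-0.0155,0,0,0,0,-1],[0,0,0,0,0,0,-1],[0,0,0,0,0,0,-1],[0,0,0,0,0,0,-1]]]'
python3 - <<'E'
from h import *
st()
f,h,W=cloud("wrist","w3.png")
f,h,W=cloud("top","top3.png")
go(.6598,-.0901,.148,14.6-90)
E
```

```text
time: 11.73
position: [0.6554, -0.0882, 0.1502]
tcp_rot: [2.485, -1.919, -0.005]
ft_force: [0.2, -0.1, -2.0]
finger_gap: 0.0132
t 11.73 pos [ 0.6554 -0.0882  0.1502] yaw -75.35 tilt 0.22 F [ 0.2 -0.1 -2. ] gap 0.0132 q [-0.24  0.37  1.58 -0.    1.19  1.08]
turn rz -0.07 = 1 x -0.07; shift mm [ 1.6 -3.7  3.2] = 1 x [ 1.63 -3.66  3.17]
```

View pics/w3.png

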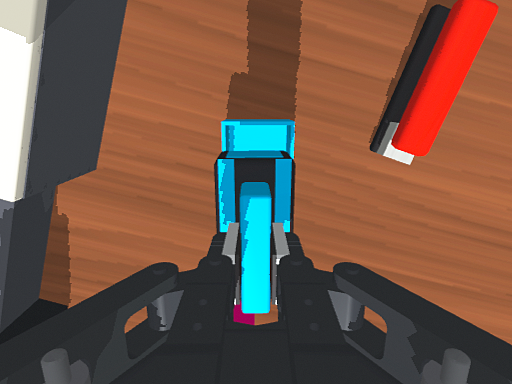

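View pics/top3.png

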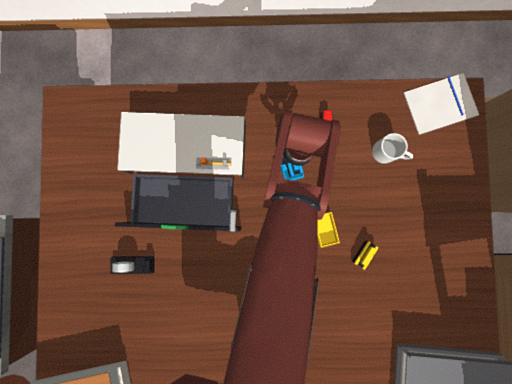

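The case's far end shows at px (258,120), square to the held toner. I'll check the rim against depth.

Run:
```python
from h import *
f,h,W=cloud("wrist")
T=toolpose()
m=cmask(h,"cyan")&(W[...,2]>.005)&(W[...,2]<.047)
v,u=np.nonzero(m); print(len(v),u.min(),u.max(),v.min(),v.max())
a=np.radians(14.6);q=(W[m][:,:2]-[.6598,-.0901])@np.array([[np.cos(a),-np.sin(a)],[np.sin(a),np.cos(a)]])
print("case frame mm", np.round(np.percentile(q,[0.5,99.5],axis=0)*1000,1)) # expect x max 50, y +-30
top=W[m][:,2]>.034
print(np.round(np.percentile(q[top],[1,99],axis=0)*1000,1))
st();go(.6598,-.0901,.148,14.6-90)
```

```text
762 220 292 120 311
case frame mm [[ 22.8 -27.5]
 [ 50.   32.1]]
[[ 24.6 -27.5]
 [ 50.   32.1]]
t 11.88 pos [ 0.6561 -0.0897  0.1516] yaw -75.49 tilt 0.09 F [ 0.2  0.5 -1.6] gap 0.0128 q [-0.24  0.37  1.58 -0.    1.2   1.08]
turn rz -0.09 = 1 x -0.09; shift mm [ 1.4 -3.5  3.6] = 1 x [ 1.36 -3.52  3.58]
```

```bash
python3 -m crank '[[[0.0003,-0.0035,0.015,0,0,0,-1],[0,0,0.02,0,0,0,-1],[0,0,0.02,0,0,0,-1],[0,0,0.015,0,0,0,-1],[0,0,0.007,0,0,0,-1],[0,0,0.005,0,0,0,-1],[0,0,0,0,0,0,-1]]]';python3 -m crank '[[[0,0,0.006,0,0,0,-1],[0,0,0.006,0,0,0,-1],[0,0,0.006,0,0,0,-1],[0,0,0,0,0,0,-1],[0,0,0,0,0,0,-1]]]'
```

```text
time: 12.47
position: [0.6595, -0.088, 0.069]
tcp_rot: [2.485, -1.921, -0.003]
ft_force: [-0.6, 0.1, -2.2]
finger_gap: 0.0131
time: 12.88
position: [0.6599, -0.0877, 0.0521]
tcp_rot: [2.486, -1.921, -0.001]
ft_force: [0.5, 0.1, -2.8]
finger_gap: 0.0128
```

```bash
python3 -m crank '[[[0,0,0.004,0,0,0,-1],[0,0,0,0,0,0,-1],[0,0,0,0,0,0,-0.3],[0,0,0,0,0,0,-0.3],[0,0,0,0,0,0,-0.3],[0,0,0,0,0,0,-0.3],[0,0,-0.02,0,0,0,0],[0,0,-0.03,0,0,0,1],[0,0,-0.03,0,0,0,1],[0,0,-0.03,0,0,0,1],[0,0,-0.03,0,0,0,1],[0,0,0,0,0,0,1],[0,0,0,0,0,0,1]]]'
python3 - <<'E'
from h import *
st()
f,h,W=cloud("wrist","w4.png")
p,c,s=comp(h,W,"cyan",(.6595,-.09),.08,.055,.08);print(rect(p),np.round(np.median(p[:,2]),4))
m=cmask(h,"cyan")&(np.abs(W[...,2]-.038)<.006)&(np.hypot(W[...,0]-.6598,W[...,1]+.09)<.08);print(rect(W[m]))
E
```

```text
time: 13.97
position: [0.6626, -0.0884, 0.1928]
tcp_rot: [-2.483, 1.919, -0.011]
ft_force: [-0.7, -0.2, -1.0]
finger_gap: 0.0856
t 13.97 pos [ 0.6626 -0.0884  0.1928] yaw -75.39 tilt 0.43 F [-0.7 -0.2 -1. ] gap 0.0856 q [-0.24  0.33  1.54 -0.    1.26  1.08]
(array([669.7, -77.4]), array([58.1, 13.8]), 13.8) 0.0642
(array([664.8, -83.4]), array([98.7, 60.1]), 14.1)
```

View pics/w4.png

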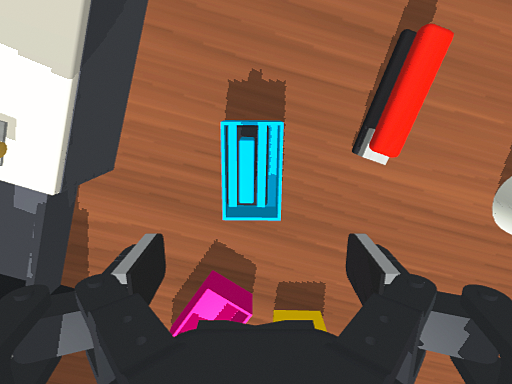

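The cyan toner is seated in its case (px (250,170)), with the rib top at 64 mm. I'll re-read now that the arm has settled.

Run:
```python
from h import *
st()
f,h,W=cloud("wrist")
m=cmask(h,"cyan")&(np.abs(W[...,2]-.038)<.006)&(np.hypot(W[...,0]-.6598,W[...,1]+.09)<.08);print(rect(W[m]))
p,c,s=comp(h,W,"cyan",(.6595,-.09),.08,.055,.08);print(rect(p),np.round(np.median(p[:,2]),4))
go(.6598,-.0895,.08,14.6-90)
```

```text
t 14.02 pos [ 0.6609 -0.088   0.1899] yaw -75.4 tilt 0.14 F [ 0.4 -0.4 -0.8] gap 0.0855 q [-0.24  0.34  1.55 -0.    1.26  1.08]
(array([665. , -83.3]), array([98.2, 60. ]), 14.1)
(array([669.5, -77.4]), array([58.5, 13.8]), 13.9) 0.0641
turn rz 0.01 = 1 x 0.01; shift mm [  1.7   0.3 107.9] = 3 x [ 0.57  0.11 35.98]
```

Run:
```python
from h import *
for c in ["scene","top"]:
    f,h,W=cloud(c,c+"4.png")
    m=cmask(h,"cyan")&(W[...,2]>.03)&(W[...,2]<.045)&(np.hypot(W[...,0]-.6598,W[...,1]+.09)<.08);print(c,m.sum(),rect(W[m]))
    m=cmask(h,"cyan")&(W[...,2]>.055)&(W[...,2]<.075)&(np.hypot(W[...,0]-.6598,W[...,1]+.09)<.08);print(c,m.sum(),rect(W[m]) if m.sum()>4 else"")
    print([(np.round(r["location"],3).tolist(),round(r["conf"],2)) for r in env.landmark_of(c,"case_cyan")[:2]])
st()
```

```text
scene 280 (array([663.3, -86.1]), array([100.2,  63.4]), 13.0)
scene 86 (array([667.8, -79.8]), array([59.5, 19.4]), 15.0)
[([0.663, -0.082, -0.001], 0.79)]
top 156 (array([645.3, -90.8]), array([59.7, 59.6]), -76.1)
top 46 (array([658.8, -82.7]), array([38.4, 13.8]), 14.5)
[([0.719, 0.249, 0.001], 0.6), ([0.666, -0.084, -0.001], 0.56)]
t 14.27 pos [ 0.659  -0.0876  0.1863] yaw -75.4 tilt 0.22 F [-0.5 -0.7  0. ] gap 0.0854 q [-0.24  0.34  1.55  0.    1.26  1.08]
```

```bash
python3 -m crank '[[[-0.003,-0.0055,0.02,0,0,0.6,1],[0,0,0.03,0,0,0,1],[0,0,0.03,0,0,0,1],[0,0,0.03,0,0,0,1],[0,0,0.025,0,0,0,1],[0,0,0,0,0,0,1],[0,0,0,0,0,0,1],[0,0,0,0,0,0,1]]]'
python3 - <<'E'
from h import *
st()
f,h,W=cloud("wrist","w5.png")
go(.6647,-.0838,.005,-76)
E
```

```text
time: 14.93
position: [0.6656, -0.0838, 0.0545]
tcp_rot: [-2.475, 1.934, -0.002]
ft_force: [0.9, 0.6, 0.5]
finger_gap: 0.0854
t 14.93 pos [ 0.6656 -0.0838  0.0545] yaw -75.99 tilt 0.07 F [0.9 0.6 0.5] gap 0.0854 q [-0.23  0.5   1.6  -0.    1.04  1.1 ]
turn rz 0.01 = 1 x 0.01; shift mm [-0.6  1.8 50.8] = 2 x [-0.31  0.9  25.39]
```

View pics/w5.png

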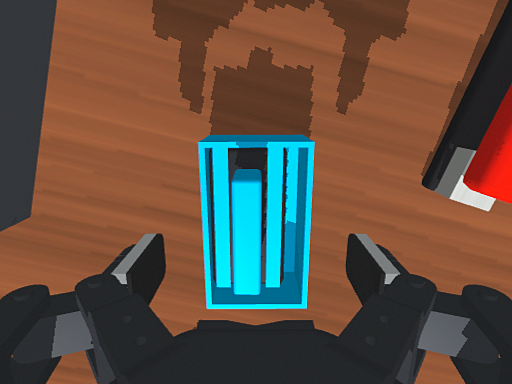

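The case is centred at px (256,222), midway between the fingers. Going down to grip it.

```bash
python3 -m crank '[[[0,0,0.015,0,0,0,1],[0,0,0.015,0,0,0,1],[0,0,0.012,0,0,0,1],[0,0,0.007,0,0,0,1],[0,0,0,0,0,0,1],[0,0,0,0,0,0,-1],[0,0,0,0,0,0,-1],[0,0,0,0,0,0,-1],[0,0,0,0,0,0,-1],[0,0,0,0,0,0,-1]]]' 60; python3 -m crank '[[[0,0,-0.008,0,0,0,-1],[0,0,-0.02,0,0,0,-1],[0,0,-0.03,0,0,0,-1],[0,0,-0.03,0,0,0,-1],[0,0,-0.03,0,0,0,-1],[0,0,-0.03,0,0,0,-1],[0,0,0,0,0,0,-1],[0,0,0,0,0,0,-1]]]'
python3 - <<'E'
from h import *
st()
f,h,W=cloud("wrist","w6.png")
E
```

```text
time: 15.82
position: [0.6655, -0.0838, 0.0053]
tcp_rot: [-2.475, 1.934, -0.002]
ft_force: [0.8, -0.8, 0.2]
finger_gap: 0.0588
time: 16.48
position: [0.6664, -0.0839, 0.1555]
tcp_rot: [-2.474, 1.933, -0.007]
ft_force: [0.4, -0.1, -3.5]
finger_gap: 0.059
t 16.48 pos [ 0.6664 -0.0839  0.1555] yaw -75.99 tilt 0.3 F [ 0.4 -0.1 -3.5] gap 0.059 q [-0.23  0.38  1.56  0.    1.2   1.1 ]
```

View pics/w6.png

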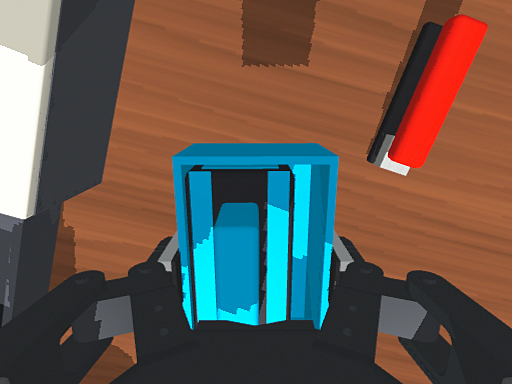

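Held securely (gap 59 mm). I'll work out the transfer to the drawer.

Run:
```python
from h import *
d=env.read_camera("wrist");print(np.round(d["T_tool_cam"],3))
st();go(.538,.187,.2,-93.2)
```

```text
[[ 1.    -0.     0.    -0.001]
 [-0.     0.965  0.261 -0.066]
 [-0.    -0.261  0.965 -0.142]
 [ 0.     0.     0.     1.   ]]
t 16.58 pos [ 0.663  -0.0832  0.1504] yaw -75.99 tilt 0.24 F [ 0.6 -0.4 -3.5] gap 0.059 q [-0.23  0.38  1.56 -0.    1.2   1.1 ]
turn rz 17.21 = 3 x 5.74; shift mm [-262.8  139.9  -49.6] = 7 x [-37.54  19.99  -7.08]
```

```bash
python3 -m crank '[[[0,0,-0.015,0,0,5.74,-1],[0,0,-0.015,0,0,5.74,-1],[0,0,-0.015,0,0,5.74,-1],[-0.0263,0.014,-0.0005,0,0,0,-1],[-0.0263,0.014,-0.0005,0,0,0,-1],[-0.0263,0.014,-0.0005,0,0,0,-1],[-0.0263,0.014,-0.0005,0,0,0,-1],[-0.0263,0.014,-0.0005,0,0,0,-1],[-0.0263,0.014,-0.0005,0,0,0,-1],[-0.0263,0.014,-0.0005,0,0,0,-1],[-0.0263,0.014,-0.0005,0,0,0,-1],[-0.0263,0.014,-0.0005,0,0,0,-1],[-0.0263,0.014,-0.0005,0,0,0,-1],[0,0,0,0,0,0,-1],[0,0,0,0,0,0,-1],[0,0,0,0,0,0,-1]]]'
python3 - <<'E'
from h import *
f,h,W=cloud("wrist","w7.png")
f,h,W=cloud("top","top7.png")
st();go(.538,.187,.021,-93.2)
E
```

```text
time: 17.92
position: [0.5384, 0.1864, 0.2001]
tcp_rot: [2.156, -2.279, -0.003]
ft_force: [-0.4, 0.5, -3.4]
finger_gap: 0.0591
t 18.02 pos [0.5395 0.1858 0.2011] yaw -93.27 tilt 0.14 F [ 0.1 -0.9 -4.2] gap 0.0591 q [ 0.21  0.13  1.77 -0.    1.24  1.84]
turn rz -0.07 = 1 x -0.07; shift mm [ -1.1   1.5 180.1] = 5 x [-0.23  0.31 36.03]
```

View pics/w7.png

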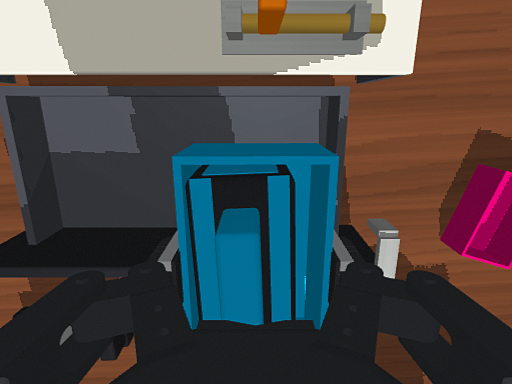

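View pics/top7.png

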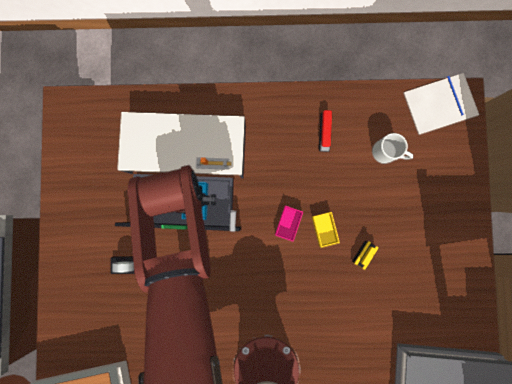

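Run:
```python
from h import *
f,h,W=cloud("top")
a=np.radians(-3.2);ax=np.array([np.cos(a),np.sin(a)]);ay=np.array([-np.sin(a),np.cos(a)])
q=np.stack([(W[...,:2]-[.542,.2615])@ax,(W[...,:2]-[.542,.2615])@ay],-1)*1000
for nm,cam in (("top",0),):
    m=(np.abs(W[...,2]-.059)<.006)&(np.abs(q[...,0])<110)&(np.abs(q[...,1])<200)&(h[...,1]<110)
    print(m.sum(),np.round(np.percentile(q[m],[1,50,99],axis=0),1))
    m=(np.abs(W[...,2]-.014)<.006)&(np.abs(q[...,0])<110)&(np.abs(q[...,1])<200)&(h[...,1]<110)
    print(m.sum(),np.round(np.percentile(q[m],[1,50,99],axis=0),1))
    m=(np.abs(W[...,2]-.102)<.006)&(np.abs(q[...,0])<84)&(np.abs(q[...,1])<220)
    print(m.sum(),np.round(np.percentile(q[m],[1,50,99],axis=0),1))
```

```text
273 [[ -69.6 -161. ]
 [  76.  -147.8]
 [  90.5  178. ]]
1197 [[ -68.7 -147.8]
 [ -26.1 -103.9]
 [  76.1   93.1]]
223 [[ -81.4 -191.7]
 [ -75.   -91.7]
 [ -69.6  185. ]]
```

Drawer geometry is confirmed within about 3 mm. Lowering the case.

```bash
python3 -m crank '[[[-0.0005,0.001,0.03,0,0,0,-1],[0,0,0.03,0,0,0,-1],[0,0,0.03,0,0,0,-1],[0,0,0.025,0,0,0,-1],[0,0,0.02,0,0,0,-1],[0,0,0.015,0,0,0,-1],[0,0,0.01,0,0,0,-1],[0,0,0.008,0,0,0,-1],[0,0,0.005,0,0,0,-1],[0,0,0,0,0,0,-1],[0,0,0,0,0,0,-1]]]'
python3 - <<'E'
from h import *
st()
E
```

```text
time: 18.98
position: [0.5396, 0.1874, 0.0302]
tcp_rot: [-2.157, 2.282, -0.001]
ft_force: [-0.0, -0.3, -3.4]
finger_gap: 0.0593
t 18.98 pos [0.5396 0.1874 0.0302] yaw -93.23 tilt 0.07 F [-0.  -0.3 -3.4] gap 0.0593 q [ 0.21  0.36  1.86 -0.    0.92  1.84]
```

```bash
python3 -m crank '[[[0,0,0.004,0,0,0,-1],[0,0,0.003,0,0,0,-1],[0,0,0.002,0,0,0,-1],[0,0,0.001,0,0,0,-1],[0,0,0,0,0,0,-1],[0,0,0,0,0,0,-1]]]'
```

```text
time: 19.48
position: [0.5388, 0.1874, 0.0196]
tcp_rot: [2.158, -2.283, 0.0]
ft_force: [-0.0, -0.1, -3.9]
finger_gap: 0.0591
```

```bash
python3 -m crank '[[[0,0,0.001,0,0,0,-1],[0,0,0,0,0,0,-1],[0,0,0,0,0,0,0.7],[0,0,0,0,0,0,1],[0,0,0,0,0,0,1],[0,0,0,0,0,0,1],[0,0,-0.015,0,0,0,1],[0,0,-0.03,0,0,0,1],[0,0,-0.03,0,0,0,1],[0,0,-0.035,0,0,0,1],[0,0,-0.035,0,0,0,1],[0,0,-0.035,0,0,0,1],[0,0,0,0,0,0,1],[0,0,0,0,0,0,1],[0,0,0,0,0,0,1]]]'
python3 - <<'E'
from h import *
f,h,W=cloud("wrist","w8.png")
m=cmask(h,"cyan",80)&(np.abs(W[...,2]-.053)<.006)&(np.hypot(W[...,0]-.538,W[...,1]-.187)<.08);print(rect(W[m]),np.round(np.percentile(W[m][:,2],[5,95]),3))
st();go(.3645,-.3245,.2,-33.6-90)
go(.3645,-.3245,.2,-33.6+90)
E
```

```text
time: 20.73
position: [0.5386, 0.1873, 0.1984]
tcp_rot: [2.158, -2.283, -0.0]
ft_force: [0.2, -0.5, -0.6]
finger_gap: 0.0852
(array([537.8, 188.5]), array([100.1,  60.1]), -3.0) [0.049 0.054]
t 20.78 pos [0.5378 0.1872 0.1971] yaw -93.22 tilt 0.15 F [ 0.4 -0.4 -0.4] gap 0.0856 q [ 0.21  0.13  1.78 -0.    1.23  1.84]
turn rz 30.38 = 5 x 6.08; shift mm [ 522.  -138.8   -2.9] = 13 x [ 40.16 -10.68  -0.22]
turn rz -149.62 = 22 x -6.80; shift mm [-522.   138.8   -2.9] = 13 x [-40.16  10.68  -0.22]
```

View pics/w8.png

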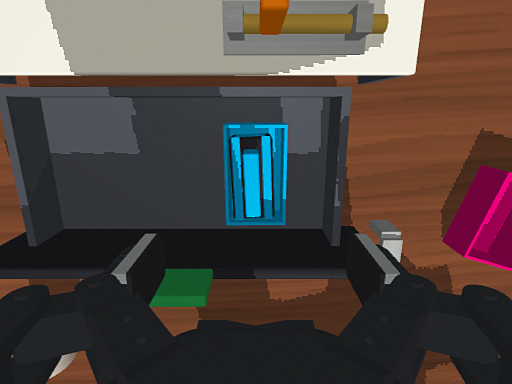

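Cyan case stands flat at px (256,175), rim level, well inside. Next the yellow toner.

```bash
python3 -m crank '[[[0,0,0,0,0,6.08,1],[0,0,0,0,0,6.08,1],[0,0,0,0,0,6.08,1],[0,0,0,0,0,6.08,1],[0,0,0,0,0,6.06,1],[0.0373,-0.0099,0,0,0,0,1],[0.0373,-0.0099,0,0,0,0,1],[0.0373,-0.0099,0,0,0,0,1],[0.0373,-0.0099,0,0,0,0,1],[0.0373,-0.0099,0,0,0,0,1],[0.0373,-0.0099,0,0,0,0,1],[0.0373,-0.0099,0,0,0,0,1],[0.0373,-0.0099,0,0,0,0,1],[0.0373,-0.0099,0,0,0,0,1],[0.0373,-0.0099,0,0,0,0,1],[0.0373,-0.0099,0,0,0,0,1],[0.0373,-0.0099,0,0,0,0,1],[0.0373,-0.0099,0,0,0,0,1],[0.0373,-0.0099,0,0,0,0,1]]]' && python3 -m crank '[[[0,0,0,0,0,0,1],[0,0,0,0,0,0,1],[0,0,0,0,0,0,1]]]';  python3 - <<'E'
from h import *
st()
f,h,W=cloud("wrist","w9.png")
p,c,s=comp(h,W,"yellow",(.3645,-.3245),.09,.055,.08); print(len(p),rect(p),c,s)
f,h,W=cloud("top","top9.png")
for n,near in (("cye",(.448,-.199)),):
    p=blob(h,W,"yellow",near,.08,.01,.05);print(rect(p))
p=blob(h,W,"yellow",(.3645,-.3245),.08,.01);print(len(p),rect(p))
E
```

```text
time: 22.37
position: [0.3633, -0.3247, 0.1962]
tcp_rot: [1.484, -2.768, -0.007]
ft_force: [1.6, -0.3, -0.4]
finger_gap: 0.0855
time: 22.62
position: [0.3644, -0.323, 0.1966]
tcp_rot: [1.483, -2.769, -0.007]
ft_force: [0.2, 0.1, -0.1]
finger_gap: 0.0858
t 22.62 pos [ 0.3644 -0.323   0.1966] yaw -123.65 tilt 0.26 F [ 0.2  0.1 -0.1] gap 0.0858 q [-0.87 -0.04  1.96  0.    1.23  1.29]
917 (array([ 364.4, -323.6]), array([59.2, 13.6]), -33.8) [257. 175.] [250 145  15  62 917]
(array([ 448.2, -199.6]), array([100. ,  60.7]), 13.0)
202 (array([ 366.9, -299. ]), array([85. , 82.5]), -7.1)
```

View pics/w9.png

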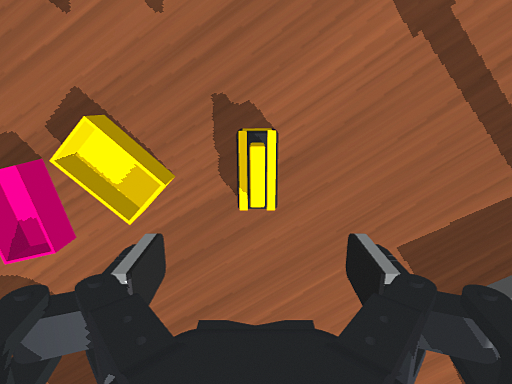

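View pics/top9.png

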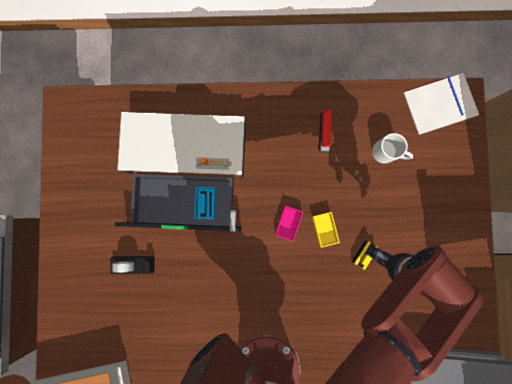

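The yellow toner is centred and aligned (px (257,175)). Descending.

```bash
python3 -m crank '[[[0,0,0.03,0,0,0,1],[0,0,0.03,0,0,0,1],[0,0,0.03,0,0,0,1],[0,0,0.03,0,0,0,1],[0,0,0.02,0,0,0,1],[0,0,0.013,0,0,0,1],[0,0,0,0,0,0,1],[0,0,0,0,0,0,-1],[0,0,0,0,0,0,-1],[0,0,0,0,0,0,-1],[0,0,0,0,0,0,-1],[0,0,0,0,0,0,-1],[0,0,0,0,0,0,-1],[0,0,0,0,0,0,-1]]]' 40; python3 -m crank '[[[0,0,-0.02,0,0,0,-1],[0,0,-0.03,0,0,0,-1],[0,0,-0.03,0,0,0,-1],[0,0,-0.03,0,0,0,-1],[0,0,0,0,0,0,-1],[0,0,0,0,0,0,-1],[0,0,0,0,0,0,-1]]]'
python3 - <<'E'
from h import *
st()
f,h,W=cloud("top","top10.png")
p=blob(h,W,"yellow",(.448,-.199),.08,.01,.05);print(rect(p))
go(.4482,-.1995,.153,13.0-90)
E
```

```text
time: 23.88
position: [0.3657, -0.325, 0.0465]
tcp_rot: [-1.485, 2.769, -0.003]
ft_force: [-0.8, -0.4, 3.9]
finger_gap: 0.0129
time: 24.47
position: [0.3645, -0.3233, 0.1543]
tcp_rot: [1.484, -2.768, -0.004]
ft_force: [0.3, 0.7, -3.4]
finger_gap: 0.013
t 24.47 pos [ 0.3645 -0.3233  0.1543] yaw -123.6 tilt 0.14 F [ 0.3  0.7 -3.4] gap 0.013 q [-0.87  0.01  2.    0.    1.14  1.29]
(array([ 448.1, -199.2]), array([100.1,  60.2]), 12.7)
turn rz -46.60 = 7 x -6.66; shift mm [-101.2 -109.7    0.4] = 3 x [-33.74 -36.57   0.15]
```

```bash
python3 -m crank '[[[0,0,0,0,0,-6.66,-1],[0,0,0,0,0,-6.66,-1],[0,0,0,0,0,-6.66,-1],[0,0,0,0,0,-6.66,-1],[0,0,0,0,0,-6.66,-1],[0,0,0,0,0,-6.66,-1],[0,0,0,0,0,-6.7,-1],[-0.0202,-0.0219,0,0,0,0,-1],[-0.0202,-0.0219,0,0,0,0,-1],[-0.0202,-0.0219,0,0,0,0,-1],[-0.0202,-0.0219,0,0,0,0,-1],[-0.0202,-0.0219,0,0,0,0,-1],[0,0,0,0,0,0,-1],[0,0,0,0,0,0,-1],[0,0,0,0,0,0,-1],[0,0,0,0,0,0,-1]]]';  python3 - <<'E'
from h import *
f,h,W=cloud("wrist","w10.png")
m=cmask(h,"yellow")&(W[...,2]>.034)&(W[...,2]<.047)
a=np.radians(12.9);q=(W[m][:,:2]-[.4482,-.1993])@np.array([[np.cos(a),-np.sin(a)],[np.sin(a),np.cos(a)]])
print("case frame mm", np.round(np.percentile(q,[1,99],axis=0)*1000,1)) # expect x max 50, y +-30
st();go(.4482,-.1993,.095,12.9-90)
E
```

```text
time: 25.85
position: [0.448, -0.2014, 0.1544]
tcp_rot: [2.458, -1.955, -0.004]
ft_force: [0.5, -0.2, -2.9]
finger_gap: 0.013
case frame mm [[ 23.6 -27.5]
 [ 49.6  32. ]]
t 25.9 pos [ 0.4482 -0.2017  0.1547] yaw -77.02 tilt 0.1 F [ 0.1  0.2 -2.7] gap 0.0131 q [-0.57  0.01  1.99 -0.    1.14  0.78]
turn rz 0.08 = 1 x 0.08; shift mm [-2.3 -0.6 59.7] = 2 x [-1.17 -0.29 29.86]
```

View pics/w10.png

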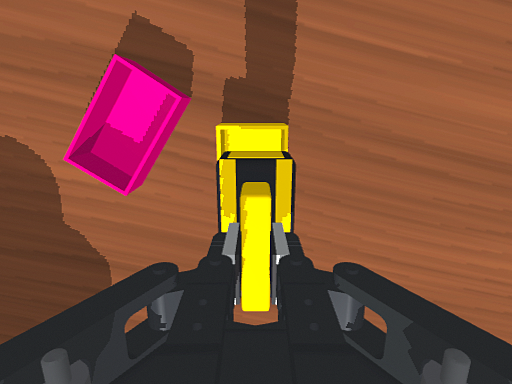

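```bash
python3 -m crank '[[[-0.0032,-0.0006,0.02,0,0,0,-1],[0,0,0.025,0,0,0,-1],[0,0,0.02,0,0,0,-1],[0,0,0.01,0,0,0,-1],[0,0,0.005,0,0,0,-1],[0,0,0,0,0,0,-1]]]';python3 -m crank '[[[0,0,0.008,0,0,0,-1],[0,0,0.008,0,0,0,-1],[0,0,0.005,0,0,0,-1],[0,0,0,0,0,0,-1],[0,0,0,0,0,0,-1]]]'
```

```text
time: 26.4
position: [0.448, -0.198, 0.0746]
tcp_rot: [2.458, -1.955, -0.004]
ft_force: [0.3, 0.1, -2.5]
finger_gap: 0.013
time: 26.82
position: [0.4488, -0.1977, 0.0544]
tcp_rot: [2.46, -1.954, -0.001]
ft_force: [0.5, -0.9, -1.8]
finger_gap: 0.0131
```

```bash
python3 -m crank '[[[0,0,0.0035,0,0,0,-1],[0,0,0,0,0,0,-1],[0,0,0,0,0,0,-1],[0,0,0,0,0,0,-0.3],[0,0,0,0,0,0,-0.3],[0,0,0,0,0,0,-0.3],[0,0,0,0,0,0,-0.3],[0,0,-0.02,0,0,0,0],[0,0,-0.03,0,0,0,1],[0,0,-0.03,0,0,0,1],[0,0,-0.03,0,0,0,1],[0,0,-0.03,0,0,0,1],[0,0,0,0,0,0,1],[0,0,0,0,0,0,1],[0,0,0,0,0,0,1]]]'
python3 - <<'E'
from h import *
st()
f,h,W=cloud("wrist","w11.png")
p,c,s=comp(h,W,"yellow",(.4485,-.199),.08,.055,.08);print(rect(p),np.round(np.median(p[:,2]),4))
m=cmask(h,"yellow")&(np.abs(W[...,2]-.038)<.006)&(np.hypot(W[...,0]-.4485,W[...,1]+.199)<.08);print(rect(W[m]))
E
```

```text
time: 28.07
position: [0.4488, -0.1977, 0.1909]
tcp_rot: [2.46, -1.954, -0.0]
ft_force: [0.4, 0.4, -0.3]
finger_gap: 0.0855
t 28.07 pos [ 0.4488 -0.1977  0.1909] yaw -76.94 tilt 0.02 F [ 0.4  0.4 -0.3] gap 0.0855 q [-0.56 -0.03  1.96 -0.    1.21  0.78]
(array([ 447.5, -197.2]), array([60. , 13.2]), 13.4) 0.0641
(array([ 447.1, -197.4]), array([100.2,  60.2]), 12.9)
```

View pics/w11.png

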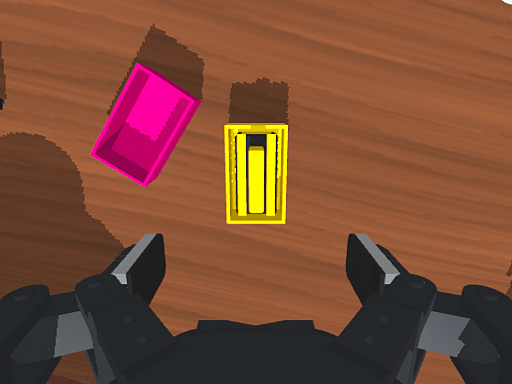

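Seated and centred (px (256,173)). Now I'll grip the yellow case.

```bash
python3 -m crank '[[[0,0.0014,0.03,0,0,0,1],[0,0,0.035,0,0,0,1],[0,0,0.035,0,0,0,1],[0,0,0.035,0,0,0,1],[0,0,0.025,0,0,0,1],[0,0,0.015,0,0,0,1],[0,0,0.007,0,0,0,1],[0,0,0.004,0,0,0,1],[0,0,0,0,0,0,1],[0,0,0,0,0,0,-1],[0,0,0,0,0,0,-1],[0,0,0,0,0,0,-1],[0,0,0,0,0,0,-1],[0,0,0,0,0,0,-1]]]' 60; python3 -m crank '[[[0,0,-0.01,0,0,0,-1],[0,0,-0.02,0,0,0,-1],[0,0,-0.035,0,0,0,-1],[0,0,-0.035,0,0,0,-1],[0,0,-0.035,0,0,0,-1],[0,0,-0.035,0,0,0,-1],[0,0,-0.025,0,0,0,-1],[0,0,0,0,0,0,-1],[0,0,0,0,0,0,-1]]]'
python3 - <<'E'
from h import *
f,h,W=cloud("wrist","w12.png")
f,h,W=cloud("top","top12.png")
p=blob(h,W,"green",(.465,.265),.08,.13);print("tab",rect(p))
m=cmask(h,"cyan",80)&(np.abs(W[...,2]-.053)<.006)&(np.hypot(W[...,0]-.538,W[...,1]-.187)<.08);print("cyan case",rect(W[m]))
st();go(.546,.3315,.2,-93.2)
E
```

```text
time: 29.28
position: [0.4491, -0.199, 0.0067]
tcp_rot: [-2.459, 1.954, -0.005]
ft_force: [-1.3, 0.3, 5.5]
finger_gap: 0.0594
time: 30.03
position: [0.448, -0.1984, 0.2012]
tcp_rot: [-2.46, 1.954, -0.004]
ft_force: [-0.7, 0.6, -3.5]
finger_gap: 0.0591
tab (array([466.5, 261.8]), array([69.,  9.]), 88.8)
cyan case (array([538.8, 186.2]), array([98.6, 61.4]), -1.1)
t 30.13 pos [ 0.4458 -0.197   0.1976] yaw -76.93 tilt 0.28 F [-1.2  0.6 -4.1] gap 0.059 q [-0.56 -0.04  1.96 -0.    1.23  0.78]
turn rz 16.27 = 3 x 5.42; shift mm [-533.3  -70.6   -2.4] = 14 x [-38.09  -5.04  -0.17]
```

View pics/w12.png

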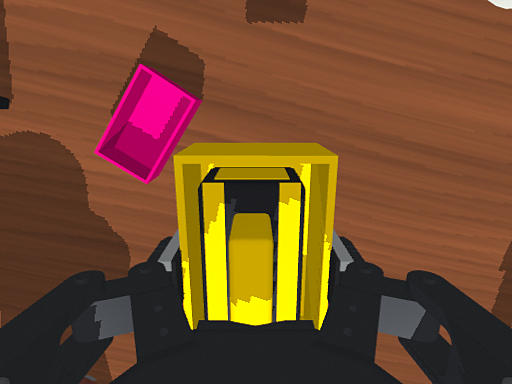

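View pics/top12.png

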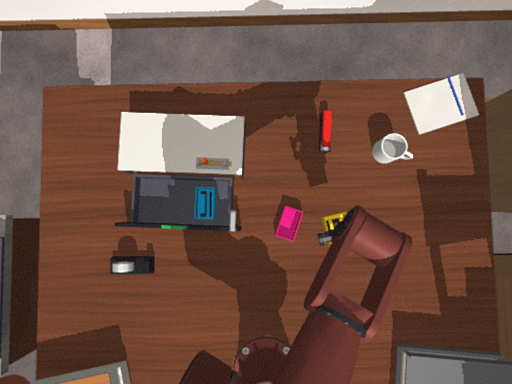

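```bash
python3 -m crank '[[[0,0,0,0,0,5.42,-1],[0,0,0,0,0,5.42,-1],[0,0,0,0,0,5.42,-1],[-0.0333,-0.0044,-0.0003,0,0,0,-1],[-0.0333,-0.0044,-0.0003,0,0,0,-1],[-0.0333,-0.0044,-0.0003,0,0,0,-1],[-0.0333,-0.0044,-0.0003,0,0,0,-1],[-0.0333,-0.0044,-0.0003,0,0,0,-1],[-0.0333,-0.0044,-0.0003,0,0,0,-1],[-0.0333,-0.0044,-0.0003,0,0,0,-1],[-0.0333,-0.0044,-0.0003,0,0,0,-1],[-0.0333,-0.0044,-0.0003,0,0,0,-1],[-0.0333,-0.0044,-0.0003,0,0,0,-1],[-0.0333,-0.0044,-0.0003,0,0,0,-1],[-0.0333,-0.0044,-0.0003,0,0,0,-1],[-0.0333,-0.0044,-0.0003,0,0,0,-1],[-0.0333,-0.0044,-0.0003,0,0,0,-1],[-0.0333,-0.0044,-0.0003,0,0,0,-1],[-0.0333,-0.0044,-0.0003,0,0,0,-1]]]'; python3 -m crank '[[[0,0,0,0,0,0,-1],[0,0,0,0,0,0,-1],[0,0,0,0,0,0,-1]]]';python3 - <<'E'
from h import *
f,h,W=cloud("wrist","w13.png")
st();go(.546,.3315,.021,-93.2)
E
```

```text
time: 31.72
position: [0.5454, 0.3305, 0.2002]
tcp_rot: [2.154, -2.277, -0.004]
ft_force: [0.6, 0.2, -4.6]
finger_gap: 0.059
time: 31.97
position: [0.5457, 0.3288, 0.2012]
tcp_rot: [2.155, -2.277, -0.002]
ft_force: [-0.5, -1.0, -4.2]
finger_gap: 0.059
t 32.02 pos [0.5461 0.3284 0.2019] yaw -93.21 tilt 0.33 F [-0.9 -0.4 -3.5] gap 0.0587 q [ 0.43  0.27  1.6  -0.    1.27  2.06]
turn rz -0.01 = 1 x -0.01; shift mm [ -3.1   0.2 180.9] = 5 x [-0.61  0.05 36.17]
```

View pics/w13.png

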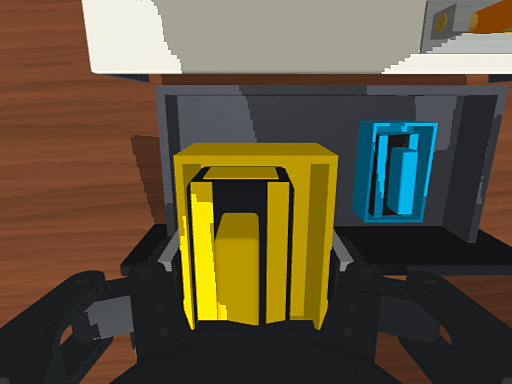

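```bash
python3 -m crank '[[[0.001,0,0.03,0,0,0,-1],[0,0,0.03,0,0,0,-1],[0,0,0.03,0,0,0,-1],[0,0,0.025,0,0,0,-1],[0,0,0.02,0,0,0,-1],[0,0,0.015,0,0,0,-1],[0,0,0.01,0,0,0,-1],[0,0,0.008,0,0,0,-1],[0,0,0.004,0,0,0,-1],[0,0,0,0,0,0,-1],[0,0,0,0,0,0,-1],[0,0,0,0,0,0,-1]]]'; python3 -m crank '[[[0,0,0.003,0,0,0,-1],[0,0,0.002,0,0,0,-1],[0,0,0.001,0,0,0,-1],[0,0,0.001,0,0,0,-1],[0,0,0,0,0,0,-1],[0,0,0,0,0,0,-1]]]'
```

```text
time: 33.02
position: [0.5488, 0.3295, 0.0345]
tcp_rot: [-2.157, 2.28, -0.001]
ft_force: [0.6, 0.0, -3.6]
finger_gap: 0.0591
time: 33.52
position: [0.5475, 0.3288, 0.0257]
tcp_rot: [2.159, -2.282, -0.0]
ft_force: [0.4, -0.2, -4.4]
finger_gap: 0.0588
```

```bash
python3 -m crank '[[[0,0,0.002,0,0,0,-1],[0,0,0.002,0,0,0,-1],[0,0,0.001,0,0,0,-1],[0,0,0,0,0,0,-1],[0,0,0,0,0,0,-1]]]'
```

```text
time: 33.93
position: [0.5477, 0.3289, 0.0209]
tcp_rot: [-2.159, 2.282, -0.0]
ft_force: [0.2, 0.9, -2.7]
finger_gap: 0.0588
```

Force is just starting to unload, so I'll go 1 mm lower and release.

```bash
python3 -m crank '[[[0,0,0.001,0,0,0,-1],[0,0,0,0,0,0,-1],[0,0,0,0,0,0,0.7],[0,0,0,0,0,0,1],[0,0,0,0,0,0,1],[0,0,0,0,0,0,1],[0,0,-0.015,0,0,0,1],[0,0,-0.03,0,0,0,1],[0,0,-0.03,0,0,0,1],[0,0,-0.035,0,0,0,1],[0,0,-0.035,0,0,0,1],[0,0,-0.035,0,0,0,1],[0,0,0,0,0,0,1],[0,0,0,0,0,0,1],[0,0,0,0,0,0,1]]]'
python3 - <<'E'
from h import *
f,h,W=cloud("wrist","w14.png")
for col,n in (("cyan",(.538,.187)),("yellow",(.547,.329))):
    m=cmask(h,col,80)&(np.abs(W[...,2]-.053)<.006)&(np.hypot(W[...,0]-n[0],W[...,1]-n[1])<.08);print(rect(W[m]),np.round(np.percentile(W[m][:,2],[5,95]),3))
    m=cmask(h,col,80)&(W[...,2]>.065)&(W[...,2]<.1)&(np.hypot(W[...,0]-n[0],W[...,1]-n[1])<.08);print(rect(W[m]),np.round(np.percentile(W[m][:,2],[5,95]),3))
st()
E
```

```text
time: 35.18
position: [0.5475, 0.3288, 0.2007]
tcp_rot: [-2.158, 2.282, -0.0]
ft_force: [-0.3, -0.2, -0.7]
finger_gap: 0.0858
(array([538.1, 188.6]), array([100.1,  61.3]), -2.8) [0.048 0.055]
(array([535.9, 192.5]), array([60. , 14.8]), -0.3) [0.067 0.079]
(array([546.3, 330. ]), array([100.7,  60.1]), -3.1) [0.05  0.054]
(array([543. , 335.3]), array([59.1, 13.1]), -3.2) [0.076 0.079]
t 35.23 pos [0.5467 0.3285 0.199 ] yaw -93.2 tilt 0.12 F [-0.3  0.8 -0.2] gap 0.085 q [0.43 0.27 1.61 0.   1.26 2.06]
```

View pics/w14.png

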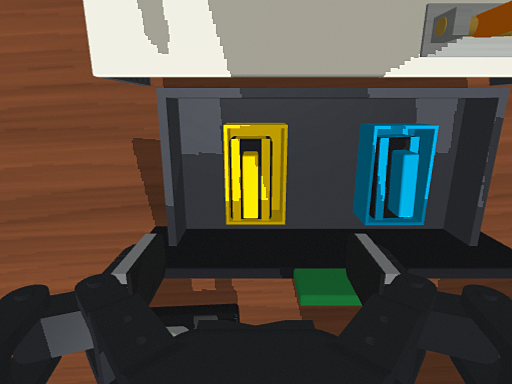

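Both filled cases stand flat in the drawer: yellow at px (256,172) and cyan at (398,172). Now I'll re-grip the tab and push the drawer shut.

```bash
python3 -m crank '[[[0,0,0,0,0,-6.92,1],[0,0,0,0,0,-6.92,1],[0,0,0,0,0,-6.92,1],[0,0,0,0,0,-6.92,1],[0,0,0,0,0,-6.92,1],[0,0,0,0,0,-6.92,1],[0,0,0,0,0,-6.92,1],[0,0,0,0,0,-6.92,1],[0,0,0,0,0,-6.92,1],[0,0,0,0,0,-6.92,1],[0,0,0,0,0,-6.92,1],[0,0,0,0,0,-6.92,1],[0,0,0,0,0,-6.96,1],[0,0,0,0,0,0,1],[0,0,0,0,0,0,1]]]';python3 - <<'E'
from h import *
f,h,W=cloud("wrist")
p,c,s=comp(h,W,"green",(.465,.265),.08,.13,.16);print(rect(p),c)
st();go(.4655,.264,.19,-3.2)
E
```

```text
time: 36.48
position: [0.5464, 0.3283, 0.1977]
tcp_rot: [3.138, -0.092, -0.006]
ft_force: [0.6, 0.1, -0.8]
finger_gap: 0.0851
(array([465.7, 251.4]), array([36.4,  9. ]), 87.0) [160. 303.]
t 36.53 pos [0.5467 0.3284 0.1981] yaw -3.36 tilt 0.18 F [ 0.  -0.   0.5] gap 0.0852 q [ 0.43  0.27  1.61 -0.    1.26  0.49]
turn rz -0.16 = 1 x -0.16; shift mm [-77.4  68.9   8.1] = 2 x [-38.72  34.43   4.06]
```

```bash
python3 -m crank '[[[-0.0193,0.0172,0,0,0,-0.16,1],[-0.0193,0.0172,0,0,0,0,1],[-0.0193,0.0172,0,0,0,0,1],[-0.0193,0.0172,0,0,0,0,1],[0,0,0,0,0,0,1],[0,0,0,0,0,0,1],[0,0,0,0,0,0,1]]]';python3 - <<'E'
from h import *
f,h,W=cloud("wrist")
p,c,s=comp(h,W,"green",(.465,.265),.08,.13,.16);print(rect(p),c)
st();go(.4655,.264,.114,-3.2)
E
```

```text
time: 37.12
position: [0.4674, 0.2646, 0.2001]
tcp_rot: [-3.14, 0.085, -0.002]
ft_force: [0.1, -0.1, -0.9]
finger_gap: 0.0857
(array([465.3, 266.3]), array([69. ,  9.5]), 87.0) [253. 200.]
t 37.17 pos [0.4678 0.2648 0.2003] yaw -3.09 tilt 0.09 F [-0.2  1.   0. ] gap 0.0854 q [0.38 0.06 1.85 0.   1.23 0.44]
turn rz 0.11 = 1 x 0.11; shift mm [-2.2  0.9 86.3] = 3 x [-0.75  0.31 28.77]
```

```bash
python3 -m crank '[[[-0.002,0,0.025,0,0,0,1],[0,0,0.025,0,0,0,1],[0,0,0.022,0,0,0,1],[0,0,0.013,0,0,0,1],[0,0,0,0,0,0,-1],[0,0,0,0,0,0,-1],[0,0,0,0,0,0,-1],[0,0,0,0,0,0,-1],[0,0,0,0,0,0,-1],[0,0,0,0,0,0,-1],[0,0,0,0,0,0,-1],[0,0,0,0,0,0,-1]]]' 60; python3 -m crank '[[[0.005,0,0,0,0,0,-1],[0.01,0,0,0,0,0,-1],[0.01,0,0,0,0,0,-1],[0.01,0,0,0,0,0,-1],[0.01,0,0,0,0,0,-1],[0.01,0,0,0,0,0,-1],[0.01,0,0,0,0,0,-1],[0.01,0,0,0,0,0,-1],[0.01,0,0,0,0,0,-1],[0.01,0,0,0,0,0,-1],[0.01,0,0,0,0,0,-1],[0.01,0,0,0,0,0,-1],[0.01,0,0,0,0,0,-1],[0.01,0,0,0,0,0,-1],[0.008,0,0,0,0,0,-1],[0,0,0,0,0,0,-1],[0,0,0,0,0,0,-1]]]'
```

```text
time: 38.17
position: [0.4656, 0.2648, 0.1163]
tcp_rot: [-3.14, 0.084, -0.003]
ft_force: [-0.6, -0.2, 5.1]
finger_gap: 0.0089
time: 39.58
position: [0.6096, 0.2568, 0.1163]
tcp_rot: [-3.14, 0.084, -0.007]
ft_force: [2.2, -0.2, 4.8]
finger_gap: 0.0088
```

```bash
python3 -m crank '[[[0.004,0,0,0,0,0,-1],[0.004,0,0,0,0,0,-1],[0.003,0,0,0,0,0,-1],[0,0,0,0,0,0,-1],[0,0,0,0,0,0,-1]]]';python3 -m crank '[[[0.002,0,0,0,0,0,-1],[0.002,0,0,0,0,0,-1],[0,0,0,0,0,0,-1]]]'
```

```text
time: 40.0
position: [0.6189, 0.2563, 0.1163]
tcp_rot: [-3.14, 0.083, -0.002]
ft_force: [0.4, -0.2, 6.9]
finger_gap: 0.0088
time: 40.25
position: [0.6225, 0.2561, 0.1163]
tcp_rot: [3.14, -0.083, 0.0]
ft_force: [-1.5, -1.4, 7.0]
finger_gap: 0.0091
```

Run:
```python
from h import *
st()
```

```text
t 40.25 pos [0.6225 0.2561 0.1163] yaw -3.03 tilt 0.01 F [-1.5 -1.4  7. ] gap 0.0091 q [ 0.29  0.43  1.57 -0.    1.14  0.34]
```

```bash
python3 -m crank '[[[0.0015,0,0,0,0,0,-1],[0.0015,0,0,0,0,0,-1],[0,0,0,0,0,0,-1],[0,0,0,0,0,0,-1]]]';python3 -m crank '[[[0.0015,0,0,0,0,0,-1],[0.0015,0,0,0,0,0,-1],[0,0,0,0,0,0,-1],[0,0,0,0,0,0,-1]]]'
```

```text
time: 40.58
position: [0.6249, 0.2559, 0.1163]
tcp_rot: [3.14, -0.083, -0.001]
ft_force: [-3.1, -1.5, 8.9]
finger_gap: 0.0087
time: 40.92
position: [0.6249, 0.2559, 0.1163]
tcp_rot: [3.139, -0.083, -0.013]
ft_force: [-10.2, -2.8, 13.6]
finger_gap: 0.0086
```

```bash
python3 -m crank '[[[0.003,0,0,0,0,0,-1],[0,0,0,0,0,0,-1],[0,0,0,0,0,0,-1]]]'; python3 -m crank '[[[0,0,0,0,0,0,0],[0,0,0,0,0,0,1],[0,0,0,0,0,0,1],[0,0,0,0,0,0,1],[0,0,-0.03,0,0,0,1],[0,0,-0.03,0,0,0,1],[0,0,-0.03,0,0,0,1],[0,0,0,0,0,0,1],[0,0,0,0,0,0,1]]]'
python3 - <<'E'
from h import *
st()
f,h,W=cloud("wrist","w15.png")
p,c,s=comp(h,W,"green",(.622,.258),.08,.13,.16);print("tab w",rect(p),c)
f,h,W=cloud("top","top15.png")
f,h,W=cloud("scene","scene15.png")
p=blob(h,W,"orange",(.655,.165),.06,.15,.19);print("knob",len(p),rect(p) if len(p)>3 else "")
m=(np.abs(W[...,2]-.106)<.006)&(np.hypot(W[...,0]-.72,W[...,1]-.25)<.3)&(h[...,1]<60)
E
```

```text
time: 41.17
position: [0.6248, 0.2559, 0.1163]
tcp_rot: [3.138, -0.082, -0.024]
ft_force: [-19.3, -1.4, 18.2]
finger_gap: 0.0089
time: 41.92
position: [0.6338, 0.256, 0.2082]
tcp_rot: [-3.139, 0.083, -0.009]
ft_force: [-0.8, 0.1, -0.3]
finger_gap: 0.0854
t 41.92 pos [0.6338 0.256  0.2082] yaw -3.05 tilt 0.36 F [-0.8  0.1 -0.3] gap 0.0854 q [ 0.28  0.35  1.49 -0.    1.29  0.33]
tab w (array([624.8, 257.5]), array([69. ,  9.6]), 86.9) [243. 197.]
knob 29 (array([656. , 170.1]), array([17.8, 12. ]), 85.8)
```

View pics/w15.png

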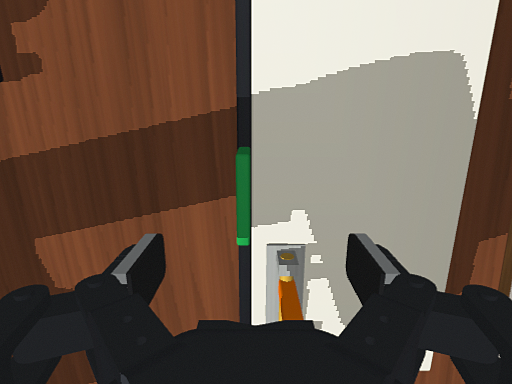

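View pics/top15.png

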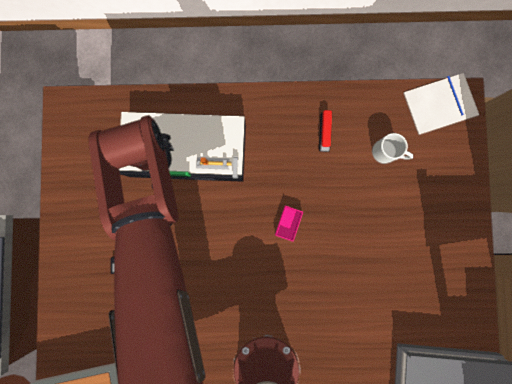

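The drawer is shut: there's no gap at px (246,200), it hit a hard stop at 0.160 m of travel, and the tab is at x=0.625. Next, position over the bolt knob.

```bash
python3 -m crank '[[[0,0,-0.01,0,0,6.94,1],[0,0,-0.01,0,0,6.94,1],[0,0,-0.01,0,0,6.94,1],[0,0,0,0,0,6.94,1],[0,0,0,0,0,6.94,1],[0,0,0,0,0,6.94,1],[0,0,0,0,0,6.94,1],[0,0,0,0,0,6.94,1],[0,0,0,0,0,6.94,1],[0,0,0,0,0,6.94,1],[0,0,0,0,0,6.94,1],[0,0,0,0,0,6.94,1],[0,0,0,0,0,6.94,1],[0,0,0,0,0,0,1],[0,0,0,0,0,0,1]]]';python3 - <<'E'
from h import *
f,h,W=cloud("top","top16.png")
p=blob(h,W,"orange",(.655,.165),.06,.15,.19);print("knob",len(p),rect(p) if len(p)>3 else "")
st();go(.6558,.1695,.235,-93.2)
E
```

```text
time: 43.32
position: [0.6307, 0.2553, 0.2327]
tcp_rot: [2.159, -2.278, -0.003]
ft_force: [0.7, 0.1, -0.7]
finger_gap: 0.0853
knob 27 (array([655.5, 169.1]), array([12.3, 10.3]), -90.0)
t 43.37 pos [0.6309 0.2553 0.2331] yaw -93.09 tilt 0.16 F [0.8 0.7 0.3] gap 0.0855 q [0.28 0.33 1.47 0.   1.34 1.91]
turn rz 0.11 = 1 x 0.11; shift mm [ 84.3 -29.7  -1.9] = 3 x [28.1  -9.9  -0.62]
```

```bash
python3 -m crank '[[[0.0281,-0.0099,0,0,0,0.1,1],[0.0281,-0.0099,0,0,0,0,1],[0.0281,-0.0099,0,0,0,0,1],[0,0,0,0,0,0,1],[0,0,0,0,0,0,1],[0,0,0,0,0,0,1]]]';python3 - <<'E'
from h import *
st()
f,h,W=cloud("wrist","w17.png")
p,c,s=comp(h,W,"orange",(.655,.168),.06,.165,.19);print("knob",len(p),rect(p),c,np.round(p.mean(0),4))
E
```

```text
time: 43.87
position: [0.656, 0.1699, 0.2344]
tcp_rot: [2.156, -2.285, -0.002]
ft_force: [0.2, 0.9, -0.6]
finger_gap: 0.0852
t 43.87 pos [0.656  0.1699 0.2344] yaw -93.32 tilt 0.07 F [ 0.2  0.9 -0.6] gap 0.0852 q [0.15 0.32 1.47 0.   1.34 1.78]
knob 404 (array([656.8, 172.8]), array([13.6, 13. ]), -3.7) [253. 201.] [0.6578 0.1726 0.1742]
```

View pics/w17.png

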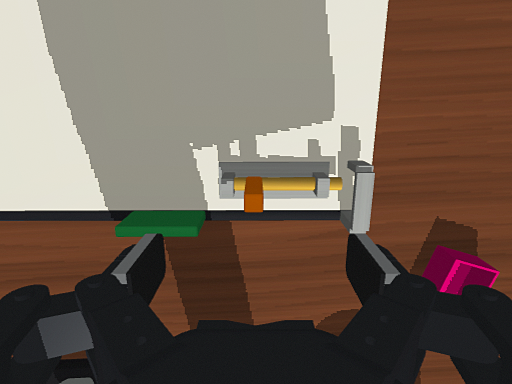

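The knob is at px (253,195), and the bolt tip points at the steel keeper loop at px (360,190). I'll check the keeper's height.

Run:
```python
from h import *
f,h,W=cloud("wrist")
s=W[160:235,348:374].reshape(-1,3); s=s[s[:,2]>.11]; print("keeper",np.round(np.percentile(s,[1,50,99],axis=0),3))
s=W[155:200,218:332].reshape(-1,3); s=s[(s[:,2]>.11)]; print("guides",np.round(np.percentile(s,[1,50,99],axis=0),3))
s=W[178:190,325:344]; mm=cv2.inRange(h[178:190,325:344],(10,80,40),(30,255,255))>0; print("tip",np.round(np.percentile(s[mm],[1,50,99],axis=0),3))
```

```text
keeper [[0.611 0.076 0.114]
 [0.645 0.085 0.139]
 [0.67  0.123 0.251]]
guides [[0.646 0.11  0.111]
 [0.659 0.16  0.126]
 [0.666 0.199 0.176]]
tip [[nan nan nan]
 [nan nan nan]
 [nan nan nan]]
```

```bash
python3 -m crank '[[[-0.0015,-0.0007,0.025,0,0,0,1],[0,0,0.025,0,0,0,1],[0,0,0.022,0,0,0,1],[0,0,0.014,0,0,0,1],[0,0,0,0,0,0,1],[0,0,0,0,0,0,-1],[0,0,0,0,0,0,-1],[0,0,0,0,0,0,-1],[0,0,0,0,0,0,-1],[0,0,0,0,0,0,-1],[0,0,0,0,0,0,-1],[0,0,0,0,0,0,-1]]]' 40
```

```text
time: 44.97
position: [0.6578, 0.1712, 0.1502]
tcp_rot: [-2.155, 2.284, -0.002]
ft_force: [-1.4, -0.1, 3.0]
finger_gap: 0.0131
```

Knob gripped (gap 13 mm). Sliding toward −y, which is tool +x.

```bash
python3 -m crank '[[[0.004,0,0,0,0,0,-1],[0.006,0,0,0,0,0,-1],[0.006,0,0,0,0,0,-1],[0.006,0,0,0,0,0,-1],[0.006,0,0,0,0,0,-1],[0.006,0,0,0,0,0,-1],[0.004,0,0,0,0,0,-1],[0,0,0,0,0,0,-1],[0,0,0,0,0,0,-1]]]'; python3 -m crank '[[[0.002,0,0,0,0,0,-1],[0.002,0,0,0,0,0,-1],[0,0,0,0,0,0,-1],[0,0,0,0,0,0,-1]]]'; python3 -m crank '[[[0.002,0,0,0,0,0,-1],[0.002,0,0,0,0,0,-1],[0,0,0,0,0,0,-1],[0,0,0,0,0,0,-1]]]'
```

```text
time: 45.72
position: [0.6556, 0.1317, 0.1502]
tcp_rot: [-2.154, 2.286, -0.003]
ft_force: [-1.0, -0.2, 6.4]
finger_gap: 0.0136
time: 46.05
position: [0.6556, 0.1314, 0.1501]
tcp_rot: [-2.151, 2.282, 0.003]
ft_force: [1.0, 8.8, 5.0]
finger_gap: 0.0132
time: 46.38
position: [0.6556, 0.1314, 0.1501]
tcp_rot: [-2.148, 2.278, 0.009]
ft_force: [2.2, 16.4, 3.2]
finger_gap: 0.0131
```

```bash
python3 -m crank '[[[0.003,0,0,0,0,0,-1],[0.003,0,0,0,0,0,-1],[0,0,0,0,0,0,-1],[0,0,0,0,0,0,-1]]]'
python3 - <<'E'
from h import *
st()
f,h,W=cloud("wrist","w18.png");f,h,W=cloud("scene","scene18.png")
cv2.imwrite("pics/scene18c.png",cv2.resize(f[120:240,220:390][:,:,::-1],None,fx=4.5,fy=4.5,interpolation=cv2.INTER_CUBIC))
E
```

```text
time: 46.72
position: [0.6556, 0.1312, 0.1501]
tcp_rot: [-2.142, 2.271, 0.018]
ft_force: [5.5, 31.2, 0.8]
finger_gap: 0.013
t 46.72 pos [0.6556 0.1312 0.1501] yaw -93.36 tilt 1.29 F [ 5.5 31.2  0.8] gap 0.013 q [0.08 0.37 1.57 0.02 1.18 1.7 ]
```

View pics/w18.png

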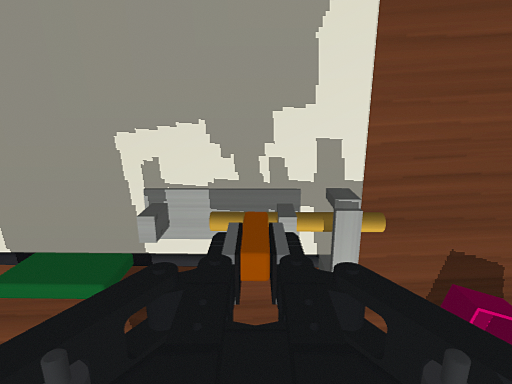

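View pics/scene18c.png

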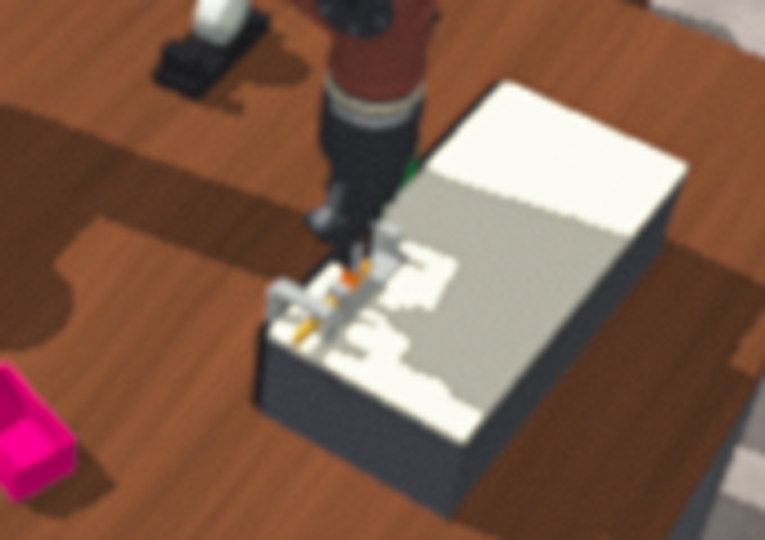

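The bolt tip now passes right through the keeper (px (380,222)) and holds against 31 N. Measured travel was about 40 mm rather than 44, so I'll release and test again by pushing with shut fingers from behind.

```bash
python3 -m crank '[[[-0.012,0,0,0,0,0,-1],[0,0,0,0,0,0,-0.6],[0,0,0,0,0,0,0.6],[0,0,0,0,0,0,0.6],[0,0,-0.03,0,0,0,0.6],[0,0,-0.03,0,0,0,-1],[0,0,-0.02,0,0,0,-1],[0,0,0,0,0,0,-1],[0,0,0,0,0,0,-1],[0,0,0,0,0,0,-1]]]';python3 - <<'E'
from h import *
st()
f,h,W=cloud("wrist","w19.png")
p,c,s=comp(h,W,"orange",(.655,.13),.06,.165,.19);print("knob",len(p),rect(p),c)
f,h,W=cloud("top","top19.png")
p=blob(h,W,"orange",(.655,.13),.06,.15,.19);print("knob top",len(p),rect(p) if len(p)>3 else "")
f,h,W=cloud("scene")
p=blob(h,W,"orange",(.655,.13),.06,.15,.19);print("knob scene",len(p),rect(p) if len(p)>3 else "")
E
```

```text
time: 47.65
position: [0.6539, 0.1299, 0.2272]
tcp_rot: [2.152, -2.285, -0.002]
ft_force: [0.6, -0.7, -0.7]
finger_gap: 0.0003
t 47.65 pos [0.6539 0.1299 0.2272] yaw -93.44 tilt 0.16 F [ 0.6 -0.7 -0.7] gap 0.0003 q [ 0.09  0.31  1.51 -0.    1.33  1.72]
knob 450 (array([654.5, 135.7]), array([13.7, 13. ]), -3.7) [249. 204.]
knob top 1 
knob scene 35 (array([653.4, 133.8]), array([16.6, 14. ]), 89.4)
```

View pics/w19.png

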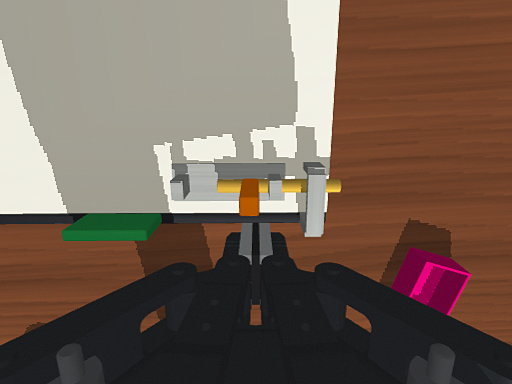

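The release may have dragged the knob back 1–2 mm: it reads y≈0.134. I'll push it home from the +y side with shut fingers.

```bash
python3 -m crank '[[[-0.035,-0.002,0,0,0,0,-1],[0,0,0.03,0,0,0,-1],[0,0,0.03,0,0,0,-1],[0,0,0.017,0,0,0,-1],[0,0,0,0,0,0,-1],[0,0,0,0,0,0,-1]]]'; python3 -m crank '[[[0.004,0,0,0,0,0,-1],[0.004,0,0,0,0,0,-1],[0.004,0,0,0,0,0,-1],[0,0,0,0,0,0,-1]]]'; python3 -m crank '[[[0.003,0,0,0,0,0,-1],[0.003,0,0,0,0,0,-1],[0,0,0,0,0,0,-1]]]'
```

```text
time: 48.3
position: [0.657, 0.1658, 0.149]
tcp_rot: [2.152, -2.282, -0.005]
ft_force: [0.8, 0.1, 0.6]
finger_gap: 0.0005
time: 48.63
position: [0.6595, 0.1534, 0.1541]
tcp_rot: [-2.152, 2.284, -0.003]
ft_force: [-0.0, 0.7, 1.0]
finger_gap: -0.0001
time: 48.88
position: [0.6592, 0.1519, 0.1539]
tcp_rot: [-2.148, 2.28, 0.005]
ft_force: [1.7, 9.7, 1.3]
finger_gap: -0.0003
```

```bash
python3 -m crank '[[[0.004,0,0,0,0,0,-1],[0.004,0,0,0,0,0,-1],[0,0,0,0,0,0,-1],[0,0,0,0,0,0,-1]]]'; python3 -m crank '[[[0.005,0,0,0,0,0,-1],[0.003,0,0,0,0,0,-1],[0,0,0,0,0,0,-1],[0,0,0,0,0,0,-1]]]'
```

```text
time: 49.22
position: [0.6592, 0.1516, 0.154]
tcp_rot: [-2.141, 2.271, 0.016]
ft_force: [4.2, 25.4, -1.2]
finger_gap: -0.0002
time: 49.55
position: [0.6592, 0.1513, 0.1542]
tcp_rot: [-2.134, 2.263, 0.028]
ft_force: [6.5, 41.7, -3.8]
finger_gap: 0.0003
```

It's a hard stop: no motion at 42 N. I'll retreat and do the final check.

```bash
python3 -m crank '[[[-0.02,0,0,0,0,0,-1],[-0.02,0,0,0,0,0,-1],[0,0,-0.03,0,0,0,-1],[0,0,-0.03,0,0,0,-1],[0,0,-0.03,0,0,0,-1],[0,0,-0.03,0,0,0,-1],[0,0,0,0,0,0,-1],[0,0,0,0,0,0,-1]]]'
python3 - <<'E'
from h import *
st()
f,h,W=cloud("wrist","w20.png")
p,c,s=comp(h,W,"orange",(.655,.13),.06,.165,.19);print("knob",rect(p),c)
p,c,s=comp(h,W,"green",(.622,.258),.08,.13,.16);print("tab",rect(p))
f,h,W=cloud("top","top20.png")
for c in ("top","scene"):
    f,h,W=cloud(c,c+"21.png")
    p=blob(h,W,"orange",(.655,.13),.06,.15,.19);print(c,"knob",len(p),rect(p) if len(p)>3 else "")
    for n in ["mug","stapler","tape","toner_magenta"]:print(c,n,[(np.round(r["location"],3).tolist(),round(r["conf"],2)) for r in env.landmark_of(c,n)[:2]])
E
```

```text
time: 50.22
position: [0.661, 0.172, 0.2761]
tcp_rot: [-2.152, 2.281, -0.007]
ft_force: [-0.0, -0.3, -0.1]
finger_gap: -0.0003
t 50.22 pos [0.661  0.172  0.2761] yaw -93.36 tilt 0.41 F [-0.  -0.3 -0.1] gap -0.0003 q [ 0.15  0.3   1.42 -0.    1.41  1.78]
knob (array([654.3, 133.3]), array([13.8, 13. ]), -2.0) [303. 192.]
tab (array([625.4, 255.8]), array([69.2, 10.2]), 86.5)
top knob 30 (array([653.7, 129.3]), array([12.2, 12.1]), 86.8)
top mug [([0.699, -0.405, -0.002], 0.88)]
top stapler [([0.772, -0.209, 0.001], 0.79)]
top tape [([0.339, 0.432, 0.002], 0.58)]
top toner_magenta [([0.338, 0.43, -0.001], 0.37)]
scene knob 32 (array([653.1, 128.9]), array([16.5, 14. ]), 23.4)
scene mug [([0.704, -0.405, 0.002], 0.65)]
scene stapler [([0.768, -0.208, 0.0], 0.83)]
scene tape [([0.339, 0.43, 0.001], 0.75)]
scene toner_magenta []
```

View pics/w20.png

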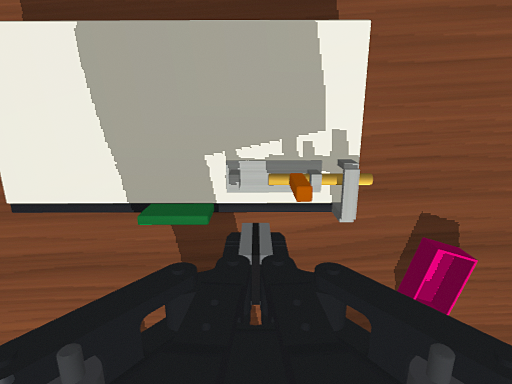

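View pics/scene21.png

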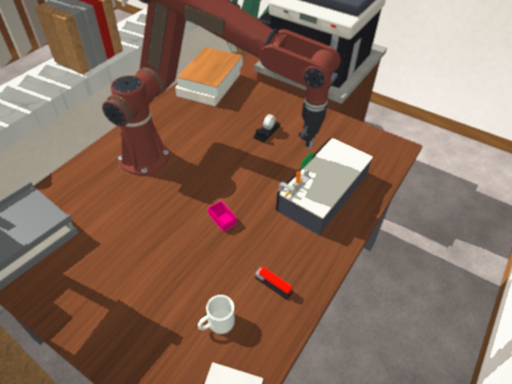

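Run:
```python
from h import *
print(env.hand_in())
```

```text
the job is handed in; nothing more can be done
None
```

I handed the job in at about 50 s of the 210 s allowed, with the arm clear of everything.

- **Toners and cases:** Only the cyan and yellow toners were on the table. I put each into its own case and stood both filled cases flat in the drawer. The empty magenta case stayed on the table, and I saw no magenta toner. The detector's one late match for it was low confidence and sat on the tape dispenser.
- **Drawer:** I pulled it out first, then pushed it fully shut before touching the bolt. It hit a hard stop after 0.160 m of travel, with no gap visible.
- **Bolt:** I slid it through the keeper to a hard stop, and it did not move under a 42 N push. The pictures show its tip well past the keeper loop.
- **Bystanders:** The mug, stapler and tape dispenser read within a few millimetres of where they started, which is about the detector's accuracy.

**One check that disagreed:** the bolt travelled about 40 mm, not the nominal 44 mm. The simplest explanation is that it started about 4 mm in, because the stop was firm on both pushes, but I could not confirm that.

While I put the cyan toner in, its case shifted a few millimetres. I measured it again before lifting it.

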